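# Stow the squat glass jar in the lift-up locker

### The job

Put the squat glass jar away in the wooden worktop locker. Lift the locker's flap door up and over until its stay locks and it stands open with your hand off it, stand the jar upright on the locker's floor in the free space beside the tin without moving the tin, then press the stay's lever to unlock it and bring the door down until it is fully shut, without slamming it. Leave the other things on the worktop alone.

Things in the scene. Friction and masses are not known exactly. Their poses are not given: they have to be found in the camera images.
- locker: low wooden locker fixed on the worktop, 210 mm deep (x), 270 wide (y), 170 high at the back. Origin: centre of its underside; x to its back (away from the robot), y to its left, z up. 12 mm boards: inside floor at z = 12, inside x and y +-93 and +-123 mm; front wall 70 mm high, outer face at x = -105. Fixed top behind x = 45; the flap door closes all in front of that
- hinge (a point): mid point of the door's hinge axis, which runs along the locker's y; locker frame (45, 0, 170) mm. The room's wall shelf hangs over the locker's rear, from about x = 0.6 m outward and 0.4 m up: an upright gripper holding the bar would hit it before the stay locks, so raise the door by the bar part way, then let go and push its edge or inner face up and back from in front
- door (a joint): flap door angle, rad: 0 shut (slopes 30 deg down to the front), 0.52 level, 2.09 upright, about 2.20 resting on the locked stay, 2.32 end stop. Pushed past 2.26 the stay snaps in by itself. Unlocked, friction holds it anywhere from 0 to 1.1; from higher up it sinks by itself within 3 s to about 1.15 and stays there. Moving it takes 2 to 6 N at its edge, about 10 N just before the snap
- lip (a point): middle of the door's free edge, 165 mm from the hinge axis; moves with the door. The door is a flat panel 270 mm wide, 12 mm thick, its middle plane through the hinge axis; shut, its edge overhangs the locker's front wall slightly. The point's axes are the locker's when shut and turn with the door
- bar (a point): middle of the dark steel bar handle on the door's outer face: round, 10 mm thick, 100 mm long along the locker's y, 130 mm from the hinge along the door, centre line 41 mm off the door's middle plane (30 mm free under it); moves with the door
- stay_lever (a joint): stay lever on the outside of the locker's right (-y) wall, rad: 0 up (a spring returns it), positive = paddle pressed down, 0.27 end stop. The locked stay lets go at about 0.2, and the door sinks by itself; hold the paddle down until the door angle is below 1.95. Takes 3 to 5 N on the paddle
- paddle (a point): middle of the top of the rubber-faced paddle at the front end of the stay lever, 46 mm along x by 36 mm along y; with the lever up at (-75, -163, 128) mm in the locker frame. At the end stop it is 45 mm lower
- jar: the squat glass jar, 85 mm high with lid and clips (72 x 63 mm over all), 0.3 to 0.5 kg; body a cylinder 60 mm across, 71 mm high, its axis 3 mm to the -x side of the origin. Origin: centre of its underside, z up. Grip it round the body, 40 to 55 mm above its foot
- bay (a point): point on the locker's floor in the free space beside the tin, a good place for the middle of the jar's foot; locker frame (-17, -45, 12) mm. A jar further forward than x = -45 mm would foul the door
- tin: small round green tin, 66 mm across, 45 mm high, loose on the locker's floor in its left half; origin at the centre of its underside. Stays where it is
- tall_jar: taller glass jar, 130 mm high, about 60 mm across, at the right rear; origin at centre of underside; leave it
- blue_vase: dark blue carved vase, 129 mm high, 70 mm across, at the rear; origin at centre of underside; leave it
- small_bowl: small pale bowl, 70 mm across, 30 mm high; origin at centre of underside; leave it
- tongs: bamboo tongs, 157 x 26 x 13 mm, lying at the left front; origin at centre of underside; leave them
Mind the look-alikes: they are no part of the job. Of the things that look like the jar, the middle-sized one is meant.

How it is judged:
On the way, in this order (a step that is already met when the one before it is completed fails the run):
1. the door stands open on its locked stay with the hand off it (value of joint door above 2.12 rad and velocity of joint door below 0.05 rad/s and value of joint stay_lever below 0.06 rad and contact force between each of the arm, the fingers and locker below 0.3 N), for 0.3 s.
2. the jar stands upright and free on the locker's floor, the door still locked open (value of joint door above 2.12 rad and x of jar in the frame of locker between -0.09 and 0.09 m and y of jar in the frame of locker between -0.12 and 0.12 m and z of jar in the frame of locker below 0.02 m and angle between jar's own z axis and vertical below 0.1 rad and contact force between the fingers and jar below 0.2 N), for 0.2 s.
3. the lever is pressed and the stay unlocks (value of joint stay_lever above 0.12 rad and value of joint door above 1.2 rad), for 0.02 s.
At the end, for the whole second after the job is handed in: the door is shut (within 0.05 rad, 8 mm at its edge) and at rest, the lever is up, and the jar stands upright (within 6 degrees) and at rest on the floor inside the locker (value of joint door below 0.05 rad and velocity of joint door below 0.05 rad/s and value of joint stay_lever below 0.06 rad and x of jar in the frame of locker between -0.09 and 0.09 m and y of jar in the frame of locker between -0.12 and 0.12 m and z of jar in the frame of locker below 0.02 m and angle between jar's own z axis and vertical below 0.1 rad and linear speed of jar below 0.02 m/s); the robot touches nothing.
It fails at once if the door is slammed down (faster than 4 rad/s) (velocity of joint door below -4 rad/s).
It fails at once if the tin in the locker is moved more than 25 mm or tipped (distance of tin from where it was at the start of the episode above 0.025 m or angle between tin's own z axis and vertical above 0.3 rad).
It fails at once if one of the things on the worktop is moved more than 30 mm (distance of any of tall_jar, blue_vase, small_bowl, tongs from where it was at the start of the episode above 0.03 m).
It fails at once if the jar is tipped over (more than 40 degrees) (angle between jar's own z axis and vertical above 0.7 rad).
It also fails if it takes over 72 s, if anything falls off the work surface, if the arm or the gripper's body presses on something with over 40 N, if the wrist force passes 120 N, or if a joint passes its speed limit or range.

### The arm

A 7-joint arm with a two-finger parallel gripper is mounted at the origin on a cart in front of the work surface, level with it; the furniture and walls round the work are solid. World frame = base frame: x ahead of the robot, y to its left, z up, the work surface at z = 0. Lengths are in m, angles in rad, forces in N, time in s.
With the tool pointing down it reaches from about 0.425 to 0.925 m from the base axis. Payload 6.8 kg.
Tool frame: the origin (TCP) lies at the very end of the fingers, on their centre line; the grasp point (between the pads) lies 19 mm behind it; z points along the fingers, x is the direction in which the jaws open and shut, and the axes are right-handed (so a half turn about z gives the same grasp; the last joint's range is limited). The gripper opens to 85 mm and grips with 20 to 120 N. Pads are 22 mm wide; open, the fingers measure 114 mm over their backs; the gripper's body (76 mm by 85 mm) begins 54 mm behind the grasp point. The pads swing forward as they close: fully open they stand 13 mm farther back than shut.
Start: joints at [1.017, 0.477, 0.022, 1.555, -0.011, 1.109, -0.083], TCP at [0.291, -0.609, 0.231] pointing down, gripper open.
Joint ranges: [-2.96, 2.96], [-0.34, 2.1], [-1.41, 1.46], [0.24, 2.44], [-1.37, 4.51], [0.17, 1.92], [-2.96, 2.96]. Speed limits (rad/s): [2.39, 2.39, 3.14, 3.14, 3.14, 3.14, 3.14].

### API

Orientations are given as a unit quaternion [w, x, y, z].
In Python, from station import get_obs, read_camera, calibration, hand_in, recognise, outline_of, place_of gives the robot as it stands.
- The arm moves only by the tool move_arm, never from a script. Its argument "steps" is a list of rows, each an object with "fingers": the finger opening in mm, from 0 to 85.4; "translation": the shift along the world's x, y, z in mm, a list of three; "turn": the turn about the world's z in rad. In form: [{"fingers": fingers, "translation": [dx, dy, dz], "turn": turn}, ...]. A call has 1 to 10 rows; each row shifts and turns the commanded pose from where the row before left it; what a row does not reach is not made up. A row lasts 1/8 s, in which the tool goes at most 62.5 mm and 10.7 degrees, less where a joint would pass 70% of its speed; a pose out of reach is approached as far as the arm can. A call with a gripper value outside its range is refused whole. The fingers move at their own pace and stop on an object; "newtons" is the grip in N (left out, the last holds). Time passes only in rows, so rows that do not move let the fingers close. It gives the time, the measured TCP pose, the force and the opening at its end, in the units of the state.
- get_obs(): the state, without advancing time (a new reading comes with each control period).
- read_camera(name): name is "side" or "top" or "wrist"; returns the picture (480x640x3 uint8, blue, green, red); there is no depth.
- calibration(name): a dict with "camera_matrix" (3x3 intrinsics, pixels), "rvec" (rotation vector, rad) and "tvec" (3), from world to camera coordinates, as OpenCV has them. Camera axes: x right, y down, z forward; pixel columns grow to the right and rows downward; lengths in m; the calibration is good to about 2 mm. The wrist camera is an equidistant fisheye: a pixel r from the principal point sees the ray r / f radians off the axis. A picture is of the moment at which its call begins: read the wrist's pose just before it. calibration takes no time and is no camera call; for the wrist camera it gives the pose at the moment of the call.
- hand_in(): hands the job in, once; it reports no verdict.
Trained networks look in the newest picture that a camera, given by its name, has taken for a name from the list of things; names that differ only in an ending like _2 or _b are one class to them, and where a whole thing is asked for, a point or a joint stands for the part that bears it (a point fixed in the world has none). Each returns a list of dicts, best first, with "conf" (0 to 1); they miss things now and then, are a little off and sometimes report something else, mostly with a low value. They report only what shows in the picture. A call takes as long as a camera call. They do not tell look-alikes from the thing itself.
- recognise(camera, name): "xy" ([column, row] in pixels, amid what is visible of it).
- outline_of(camera, name): "mask" (480x640 bool, what is visible of it) and "xy" ([column, row] in pixels, amid what is visible of it).
- place_of(camera, name): "xy" ([column, row] in pixels: a listed point, or the origin of a listed thing).
The state is a dict: "t": time; "q": joint angles; "joint_vel": joint speeds; "joint_torque": joint torques, N m; "eef_pos": TCP position; "tool_rot": TCP orientation; "contact_force": force on the tool from outside, world axes, zero at the start; "torque": the same for the moment, N m; "gripper_width": opening from 0.0 (shut) to 1.0 (fully open).
Only numpy, scipy, OpenCV 4.12 (cv2) and the standard library are available. Lean on these libraries where they do the work, as an engineer would, in place of code of your own. Each camera call takes 0.05 s, during which the arm holds its last target.

## Working session

There is one attempt and no reset: what is moved stays moved. The work goes in short steps, Python scripts to look and compute and a tool call to move; the robot and the scene stay as the last step left them, time stands still between calls to the robot, and variables do not carry over. Pictures are saved under pics/ and viewed, and the job is handed in when it is done.

Besides the shell and the picture viewer there is one more tool, called after "Emit:" as name(argument=value, ...) on one line, values as JSON. move_arm: Moves the arm, as the interface text tells. Its arguments: {"type":"object","properties":{"steps":{"type":"array"},"newtons":{"type":"number"}},"required":["steps"]}

```bash
ls; mkdir -p pics; python3 - <<'E'
from station import *
import cv2
o=get_obs();print(o)
for c in ["side","top","wrist"]:
    im=read_camera(c);cv2.imwrite(f"pics/{c}0.png",im)
    k=calibration(c);print(c,k)
E
```

```text
pics
{'t': 0.0, 'q': array([ 1.01692782,  0.47779758,  0.022339  ,  1.55643729, -0.01152369,
        1.10930801, -0.0831249 ]), 'joint_vel': array([ 1.13023363e-03,  7.31345550e-04, -5.58968537e-04,  1.08716447e-03,
        5.45174001e-05,  7.27325484e-04, -1.35874101e-03]), 'joint_torque': array([-1.16843054e-03, -5.96455336e+01,  1.60766646e+00, -2.81191581e+01,
        1.24868233e-02,  9.49292618e-03, -2.50317373e-05]), 'eef_pos': array([ 0.29076708, -0.60851086,  0.23033337]), 'tool_rot': array([-4.36803228e-04,  8.45913245e-01, -5.33319747e-01, -7.99664472e-04]), 'contact_force': array([ 0.55611871, -0.0647638 , -0.65603078]), 'torque': array([ 0.02372137, -0.05303311,  0.04805287]), 'gripper_width': 1.0009255933084367}
side {'camera_matrix': array([[542.83466177,   0.        , 320.44748438],
       [  0.        , 542.83466177, 234.71487319],
       [  0.        ,   0.        ,   1.        ]]), 'rvec': array([ 1.83540931, -2.0622848 ,  0.50183542]), 'tvec': array([0.036947  , 0.51165287, 1.13411144])}
top {'camera_matrix': array([[456.39482086,   0.        , 326.70428504],
       [  0.        , 456.39482086, 232.5875489 ],
       [  0.        ,   0.        ,   1.        ]]), 'rvec': array([ 2.17330013, -2.05538462,  0.21396843]), 'tvec': array([-0.05708058,  0.54246984,  1.22270147])}
wrist {'camera_matrix': array([[371.64829954,   0.        , 323.11018312],
       [  0.        , 371.64829954, 240.57410324],
       [  0.        ,   0.        ,   1.        ]]), 'rvec': array([-2.45044285,  1.54278786,  0.22290169]), 'tvec': array([-0.67392934, -0.03799431,  0.37921806])}
```

View pics/side0.png

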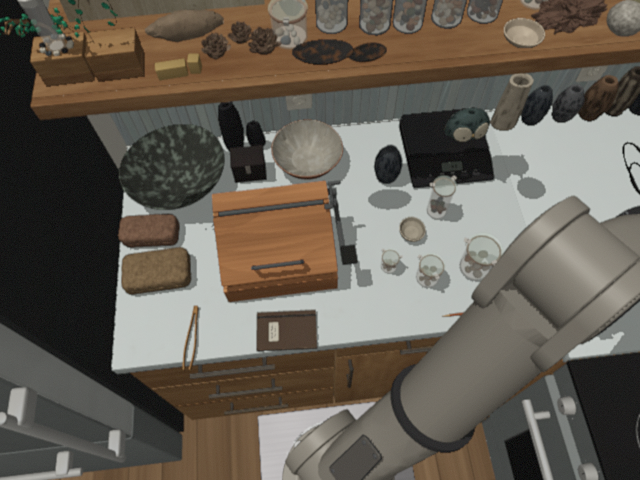

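View pics/top0.png

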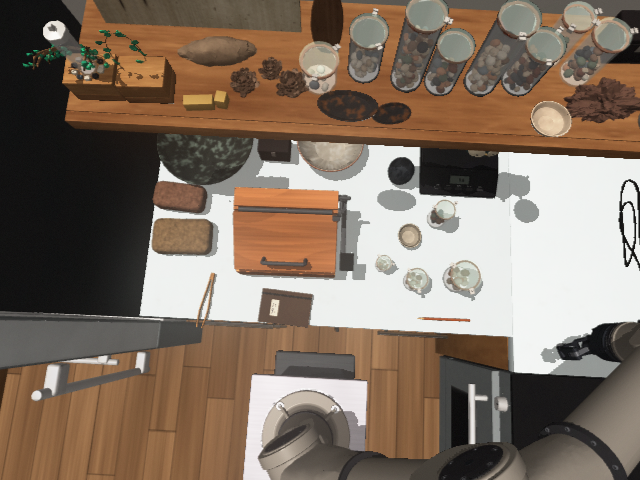

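View pics/wrist0.png

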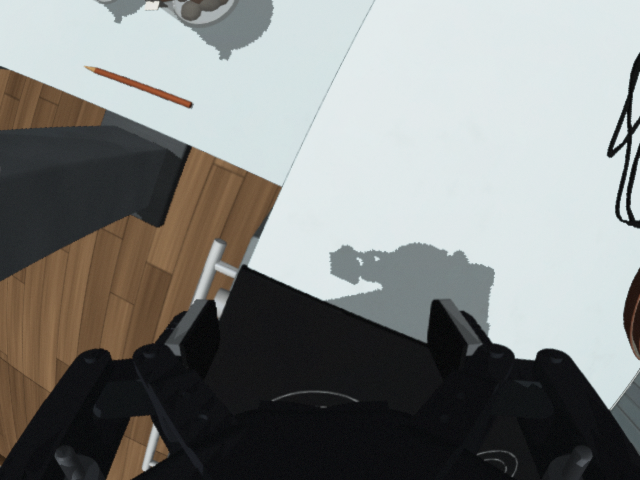

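The side and top views show the locker shut: top view around (285,230), bar at (285,263), paddle at (347,262). Three clip jars sit at top-view (385,264) small, (417,281) middle and (463,277) large, so the middle one is meant. Next I measure the poses.

```bash
cat > h.py <<'E'
from station import *
import numpy as np, cv2
from scipy.optimize import least_squares
from scipy.spatial.transform import Rotation as R
def ray(c,uv,k=None):
    k=k or calibration(c);K=k['camera_matrix'];Rm,_=cv2.Rodrigues(k['rvec']);t=np.array(k['tvec']).ravel()
    x=(uv[0]-K[0,2])/K[0,0];y=(uv[1]-K[1,2])/K[1,1]
    if c=='wrist':
        r=np.hypot(x,y);d=np.array([x/r*np.sin(r),y/r*np.sin(r),np.cos(r)]) if r>1e-9 else np.array([0,0,1.])
    else: d=np.array([x,y,1.])
    return -Rm.T@t,(Rm.T@d)/np.linalg.norm(d)
def onz(c,uv,z,k=None):
    o,d=ray(c,uv,k);return o+d*(z-o[2])/d[2]
def proj(c,P,k=None):
    k=k or calibration(c);K=k['camera_matrix'];Rm,_=cv2.Rodrigues(k['rvec']);p=np.atleast_2d(P)@Rm.T+np.array(k['tvec']).ravel()
    if c=='wrist':
        th=np.arctan2(np.hypot(p[:,0],p[:,1]),p[:,2]);a=np.arctan2(p[:,1],p[:,0]);xy=np.c_[th*np.cos(a),th*np.sin(a)]
    else: xy=p[:,:2]/p[:,2:]
    return xy*[K[0,0],K[1,1]]+K[:2,2]
def tri(rs):
    A=np.zeros((3,3));b=np.zeros(3)
    for o,d in rs:
        M=np.eye(3)-np.outer(d,d);A+=M;b+=M@o
    p=np.linalg.solve(A,b);return p,[np.linalg.norm((np.eye(3)-np.outer(d,d))@(p-o)) for o,d in rs]
E
python3 - <<'E'
from h import *
for n in ["hinge","lip","bar","paddle","locker","jar","small_bowl","tall_jar"]:
    rr={}
    for c in ["side","top"]:
        l=place_of(c,n); rr[c]=l
        print(n,c,[(np.round(x['xy'],1).tolist(),round(x['conf'],2)) for x in l[:4]])
    if n not in("jar",) and rr['side'] and rr['top']:
        p,e=tri([ray(c,rr[c][0]['xy']) for c in rr]);print('   ',p.round(4),np.round(e,4))
    else:
        for c in rr:
            for x in rr[c][:4]: print('   ',c,onz(c,x['xy'],0).round(4))
print(get_obs()['t'])
E
```

```text
hinge side [([269.2, 206.9], 0.7)]
hinge top [([284.4, 207.3], 0.98), ([283.9, 262.3], 0.39)]
    [0.5855 0.0878 0.1552] [0.0014 0.0014]
lip side [([278.2, 276.1], 0.61)]
lip top [([282.7, 267.8], 0.69)]
    [0.4342 0.0847 0.0956] [0.0001 0.0001]
bar side [([276.8, 267.0], 0.78)]
bar top [([282.8, 261.0], 0.84)]
    [0.4506 0.0849 0.1104] [0.0004 0.0004]
paddle side [([347.6, 253.1], 0.9)]
paddle top [([346.0, 262.0], 0.89)]
    [ 0.4538 -0.0797  0.136 ] [0.0016 0.0016]
locker side [([281.0, 259.0], 0.91)]
locker top [([288.5, 241.8], 0.82)]
    [0.5211 0.0805 0.0057] [0.0021 0.0021]
jar side [([474.0, 268.7], 0.88), ([388.9, 263.9], 0.8), ([422.7, 280.8], 0.75), ([346.9, 250.7], 0.36)]
jar top [([413.6, 280.1], 0.96), ([454.9, 277.7], 0.85), ([382.6, 262.9], 0.7), ([407.7, 239.4], 0.34)]
    side [ 0.439  -0.3986  0.    ]
    side [ 0.4774 -0.1902  0.    ]
    side [ 0.422  -0.2651  0.    ]
    side [ 0.5267 -0.0903  0.    ]
    top [ 0.4314 -0.2827  0.    ]
    top [ 0.4449 -0.401   0.    ]
    top [ 0.476  -0.1924  0.    ]
    top [ 0.5491 -0.2634  0.    ]
small_bowl side [([410.6, 231.8], 0.73)]
small_bowl top [([407.2, 235.2], 0.56)]
    [ 0.5617 -0.2619 -0.001 ] [0. 0.]
tall_jar side [([434.9, 210.2], 0.59)]
tall_jar top [([431.9, 217.6], 0.7)]
    [ 0.6185 -0.3359 -0.0014] [0.0022 0.0022]
0.95
```

```bash
python3 - <<'E'
import cv2
a=cv2.imread('pics/side0.png')[170:310,190:370];b=cv2.imread('pics/top0.png')[175:285,220:370]
cv2.imwrite('pics/sz.png',cv2.resize(a,None,fx=4,fy=4,interpolation=cv2.INTER_CUBIC))
cv2.imwrite('pics/tz.png',cv2.resize(b,None,fx=5,fy=5,interpolation=cv2.INTER_CUBIC))
E
```

```text
(no output)
```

View pics/sz.png

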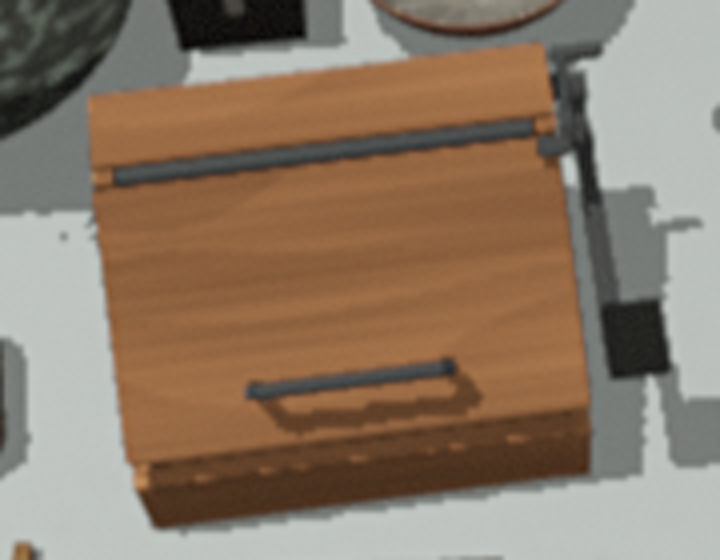

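View pics/tz.png

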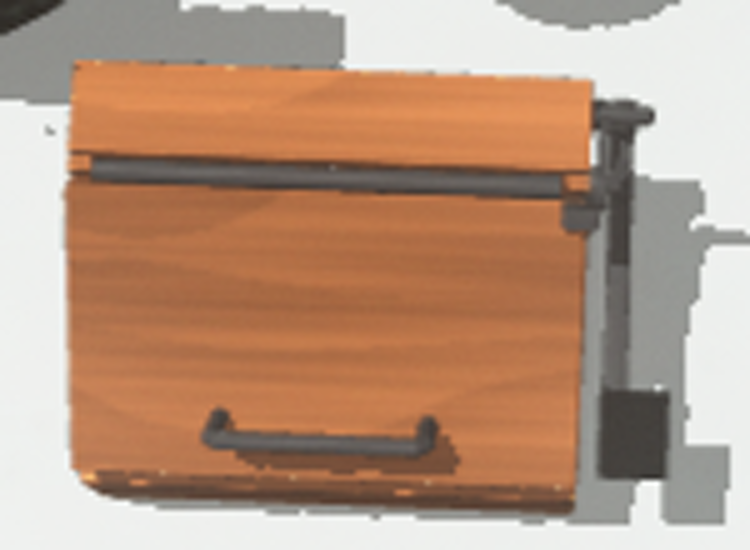

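```bash
python3 - <<'E'
from h import *
S=[((105,135,170),(90,97)),((105,-135,170),(543,43)),((-88.1,50,140.5),(250,391)),((-88.1,-50,140.5),(450,367)),((-100.9,135,92.7),(130,462)),((-100.9,-135,92.7),(587,407)),((-105,135,0),(157,527)),((-105,-135,0),(588,472)),((-75,-163,128),(637,338))]
T=[((105,135,170),(75,61)),((105,-135,170),(593,80)),((-88.1,50,140.5),(208,438)),((-88.1,-50,140.5),(430,448)),((-75,-163,128),(633,434)),((-100.9,-135,92.7),(577,490))]
def pose(p,L):return R.from_euler('z',p[2]).apply(np.array(L)/1000)+[p[0],p[1],p[3]]
ks,kt=calibration('side'),calibration('top')
su=np.array([s[1] for s in S])/4+[190-.4,170-.4];tu=np.array([s[1] for s in T])/5+[220-.4,175-.4]
def f(p,k=True):
    return np.r_[(proj('side',pose(p,[s[0] for s in S]),ks)-su).ravel(),(proj('top',pose(p,[s[0] for s in T]),kt)-tu).ravel()]
r=least_squares(f,[.54,.085,-.03,0],loss='soft_l1');print(r.x, f(r.x).reshape(-1,2).round(1).tolist())
p=r.x.copy()
r2=least_squares(lambda q:f(np.r_[q,0]),p[:3],loss='soft_l1');print(r2.x)
for n,L in dict(hinge=(45,0,170),bar=(-88.1,0,140.5),paddle=(-75,-163,128),bay=(-17,-45,12)).items(): print(n,pose(np.r_[r2.x,0],L).round(4))
E
python3 - <<'E'
import cv2
a=cv2.imread('pics/side0.png')[235:305,370:520];b=cv2.imread('pics/top0.png')[240:310,365:495]
cv2.imwrite('pics/sj.png',cv2.resize(a,None,fx=5,fy=5,interpolation=cv2.INTER_CUBIC))
cv2.imwrite('pics/tj.png',cv2.resize(b,None,fx=6,fy=6,interpolation=cv2.INTER_CUBIC))
E
```

```text
[ 0.5297362   0.08254184  0.01436937 -0.00179591] [[0.0, -1.1], [0.8, -0.7], [3.5, 0.5], [-2.1, 1.1], [-0.6, 1.0], [1.7, 0.4], [-0.6, 1.0], [1.1, 1.1], [-0.1, -0.4], [-0.2, -1.3], [-0.0, -0.8], [2.2, -0.1], [-3.4, -0.5], [-0.2, -0.2], [-0.4, -0.4]]
[0.52916562 0.0824672  0.01417969]
hinge [0.5742 0.0831 0.17  ]
bar [0.4411 0.0812 0.1405]
paddle [ 0.4565 -0.0816  0.128 ]
bay [0.5128 0.0372 0.012 ]
```

View pics/sj.png

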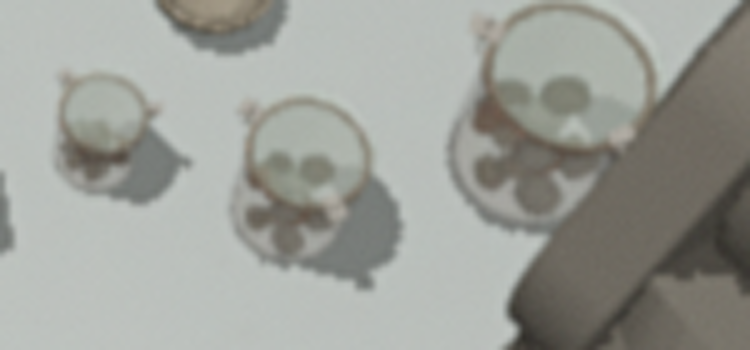

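View pics/tj.png

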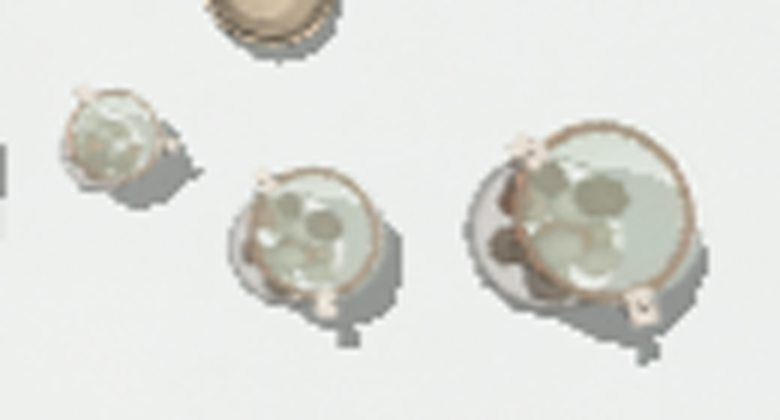

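```bash
python3 - <<'E'
from h import *
l,=[tri([ray('top',(417.5-.4,278.7-.4)),ray('side',(431.6-.4,265.6-.4))])];print('lid',l)
# clips
print('clipA',onz('top',(265/6+365,182/6+240),.07),onz('side',(250/5+370,108/5+235),.07))
print('clipB',onz('top',(327/6+365,303/6+240),.06),onz('side',(336/5+370,205/5+235),.06))
# foot circle side: left edge ~(232,210), bottom (285,262)
print('foot',onz('side',(290/5+370,212/5+235),0))
k=calibration('wrist');Rm,_=cv2.Rodrigues(k['rvec']);c=-Rm.T@k['tvec'];o=get_obs()
q=o['tool_rot'];T=R.from_quat([q[1],q[2],q[3],q[0]])
print('cam in tool',T.inv().apply(c-o['eef_pos']),T.inv().apply(Rm[2]))
# shelf edge front lower points: top (78,123)-(635,160)?; side (40,115)-(400,85)
for a,b in [((300,137),(300,91))]:
    for z in(.4,.42,.45): print(z,onz('top',a,z),onz('side',b,z))
E
```

```text
lid (array([ 0.42891319, -0.27680822,  0.07374634]), [np.float64(0.00120131575938676), np.float64(0.001201315759386729)])
clipA [ 0.44964441 -0.25682371  0.07      ] [ 0.45606759 -0.2547778   0.07      ]
clipB [ 0.39740935 -0.28777301  0.06      ] [ 0.40575592 -0.28737287  0.06      ]
foot [ 0.42941558 -0.27998692  0.        ]
cam in tool [ 0.00015578 -0.06976291 -0.14233836] [-0.00117335  0.27872801  0.96036937]
0.4 [0.67744204 0.03910111 0.4       ] [ 0.70465157 -0.0062231   0.4       ]
0.42 [0.66887198 0.03748718 0.42      ] [ 0.68600489 -0.00541006  0.42      ]
0.45 [0.65601689 0.03506629 0.45      ] [ 0.65803487 -0.00419051  0.45      ]
```

Emit:
move_arm(steps=[{"fingers": 26, "translation": [26, 44, 3], "turn": 0.076}, {"fingers": 26, "translation": [26, 44, 3], "turn": 0.076}, {"fingers": 26, "translation": [26, 44, 3], "turn": 0.076}, {"fingers": 26, "translation": [26, 44, 3], "turn": 0.076}, {"fingers": 26, "translation": [26, 44, 3], "turn": 0.076}, {"fingers": 26, "translation": [26, 44, 2], "turn": 0.076}, {"fingers": 26, "translation": [23, 45, 2], "turn": 0.076}, {"fingers": 26, "translation": [-4, 48, 0], "turn": 0.076}, {"fingers": 26, "translation": [-4, 48, 0], "turn": 0.076}, {"fingers": 26, "translation": [-4, 48, 0], "turn": 0.076}], newtons=50)

```text
t: 2.2
eef_pos: [0.4579, -0.1546, 0.2506]
tool_rot: [0.0, 0.984, -0.18, 0.0]
contact_force: [1.0, -0.4, 0.2]
gripper_width: 0.304
```

Emit:
move_arm(steps=[{"fingers": 26, "translation": [-4, 48, 0], "turn": 0.076}, {"fingers": 26, "translation": [-4, 48, 0], "turn": 0.076}, {"fingers": 26, "translation": [-4, 48, 0], "turn": 0.076}, {"fingers": 26, "translation": [-4, 48, 0], "turn": 0.076}, {"fingers": 26, "translation": [-2, 47, 0], "turn": 0.076}, {"fingers": 26, "translation": [0, 0, -30], "turn": 0}])

```text
t: 2.95
eef_pos: [0.4416, 0.0875, 0.2223]
tool_rot: [-0.001, 1.0, 0.011, 0.003]
contact_force: [0.0, -1.5, 0.1]
gripper_width: 0.3
```

```bash
python3 - <<'E'
from h import *
o=get_obs();print({k:np.round(v,3) for k,v in o.items() if k in('t','q','eef_pos','tool_rot','contact_force','gripper_width')})
print(calibration('wrist')['tvec'])
cv2.imwrite('pics/w1.png',read_camera('wrist'))
print([(x['xy'],x['conf']) for x in place_of('wrist','bar')])
print('bar pred',proj('wrist',[[.4411,.0812,.1405]]))
E
```

```text
{'t': np.float64(2.95), 'q': array([ 0.209,  0.157, -0.589,  2.051,  0.107,  0.955, -0.414]), 'eef_pos': array([0.442, 0.088, 0.222]), 'tool_rot': array([-0.001,  1.   ,  0.011,  0.003]), 'contact_force': array([ 0.003, -1.47 ,  0.141]), 'gripper_width': np.float64(0.3)}
[-0.44387008  0.04184068  0.38881413]
[([322.5, 260.2], 0.6)]
bar pred [[329.689908   253.56992493]]
```

View pics/w1.png

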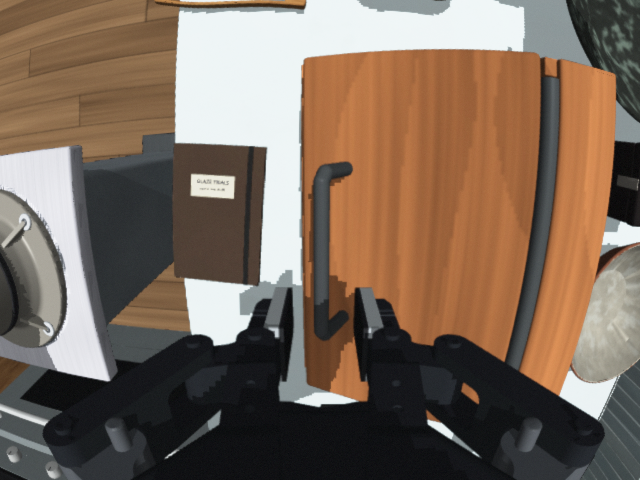

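The wrist view shows the bar (column about 321, rows 172–335) centred between the open fingers. I'll descend on it.

Emit:
move_arm(steps=[{"fingers": 26, "translation": [-1, -3, -40], "turn": 0}, {"fingers": 26, "translation": [-1, -3, -40], "turn": 0}, {"fingers": 26, "translation": [0, 0, -14], "turn": 0}, {"fingers": 26, "translation": [0, 0, 0], "turn": 0}])

```text
t: 3.55
eef_pos: [0.4382, 0.0767, 0.1265]
tool_rot: [0.0, 1.0, 0.007, -0.0]
contact_force: [-0.6, -0.3, 0.7]
gripper_width: 0.31
```

```bash
python3 - <<'E'
from h import *
o=get_obs();print({k:np.round(v,3) for k,v in o.items() if k in('t','q','eef_pos','tool_rot','contact_force','gripper_width')})
cv2.imwrite('pics/w2.png',read_camera('wrist')[200:480])
E
```

```text
{'t': np.float64(3.55), 'q': array([ 0.169,  0.296, -0.552,  2.154,  0.227,  0.747, -0.517]), 'eef_pos': array([0.438, 0.077, 0.127]), 'tool_rot': array([ 0.   ,  1.   ,  0.007, -0.   ]), 'contact_force': array([-0.567, -0.345,  0.708]), 'gripper_width': np.float64(0.31)}
```

View pics/w2.png

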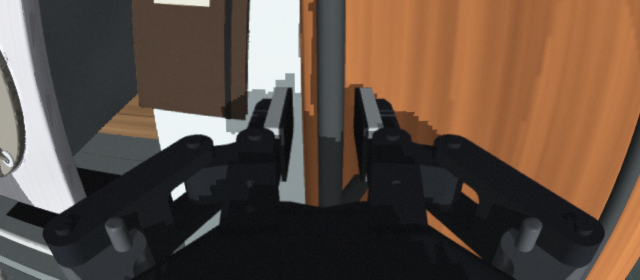

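```bash
python3 -c "
import numpy as np
t=np.r_[np.arange(0,1.2,.12),1.2]-np.pi/6
x=-130*np.cos(t)+41*np.sin(t);z=130*np.sin(t)+41*np.cos(t)
print(np.c_[np.diff(x),np.diff(z)].round(0).tolist(),x[-1]-x[0],z[-1]-z[0])"
```

```text
[[-3.0, 16.0], [-1.0, 16.0], [1.0, 16.0], [3.0, 16.0], [5.0, 16.0], [7.0, 15.0], [9.0, 14.0], [10.0, 13.0], [12.0, 11.0], [13.0, 10.0]] 57.370945811248134 142.8447958620148
```

Emit:
move_arm(steps=[{"fingers": 0, "translation": [0, 0, 0], "turn": 0}, {"fingers": 0, "translation": [0, 0, 0], "turn": 0}, {"fingers": 0, "translation": [0, 0, 0], "turn": 0}], newtons=40)

```text
t: 3.98
eef_pos: [0.441, 0.0774, 0.1282]
tool_rot: [-0.0, 1.0, 0.007, 0.003]
contact_force: [4.9, -1.0, 6.4]
gripper_width: 0.1
```

Bar gripped (0.10 open ≈ 9 mm). Raising.

Emit:
move_arm(steps=[{"fingers": 0, "translation": [-3, 0, 16], "turn": 0}, {"fingers": 0, "translation": [-1, 0, 16], "turn": 0}, {"fingers": 0, "translation": [1, 0, 16], "turn": 0}, {"fingers": 0, "translation": [3, 0, 16], "turn": 0}, {"fingers": 0, "translation": [5, 0, 16], "turn": 0}, {"fingers": 0, "translation": [7, 0, 15], "turn": 0}, {"fingers": 0, "translation": [9, 0, 14], "turn": 0}, {"fingers": 0, "translation": [10, 0, 13], "turn": 0}, {"fingers": 0, "translation": [12, 0, 11], "turn": 0}, {"fingers": 0, "translation": [13, 0, 10], "turn": 0}])

```text
t: 5.22
eef_pos: [0.496, 0.0777, 0.2659]
tool_rot: [-0.002, 1.0, 0.008, 0.001]
contact_force: [17.0, 6.1, -36.9]
gripper_width: 0.098
```

```bash
python3 - <<'E'
from h import *
o=get_obs();print({k:np.round(v,3) for k,v in o.items() if k in('t','q','eef_pos','tool_rot','contact_force','gripper_width')})
cv2.imwrite('pics/s3.png',read_camera('side'))
E
```

```text
{'t': np.float64(5.225), 'q': array([ 0.225,  0.202, -0.57 ,  1.891,  0.12 ,  1.08 , -0.377]), 'eef_pos': array([0.496, 0.078, 0.266]), 'tool_rot': array([-0.002,  1.   ,  0.008,  0.001]), 'contact_force': array([ 16.96 ,   6.062, -36.924]), 'gripper_width': np.float64(0.098)}
```

View pics/s3.png

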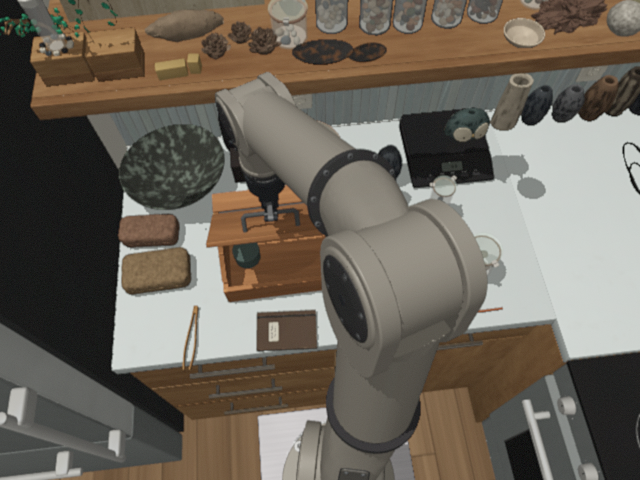

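Emit:
move_arm(steps=[{"fingers": 30, "translation": [0, 0, 0], "turn": 0}, {"fingers": 30, "translation": [0, 0, 0], "turn": 0}, {"fingers": 30, "translation": [0, 0, 20], "turn": 0}, {"fingers": 30, "translation": [0, 0, 30], "turn": 0}])

```text
t: 5.78
eef_pos: [0.4928, 0.0768, 0.3196]
tool_rot: [0.0, 1.0, 0.008, -0.001]
contact_force: [0.4, 0.2, 0.7]
gripper_width: 0.354
```

```bash
python3 - <<'E'
from h import *
o=get_obs();print({k:np.round(v,3) for k,v in o.items() if k in('t','q','eef_pos','tool_rot','contact_force','gripper_width')})
cv2.imwrite('pics/s4.png',read_camera('side'))
cv2.imwrite('pics/t4.png',read_camera('top'))
for n in ('lip','bar'):
  for c in('side','top'):
    print(n,c,[(x['xy'],x['conf']) for x in place_of(c,n)[:2]])
for a in [(202,322),(202,343)]:
  for b in [(183,403),(183,440)]:
    print(a,b,tri([ray('top',a),ray('side',b)]))
E
```

```text
{'t': np.float64(5.775), 'q': array([ 0.237,  0.151, -0.572,  1.821,  0.088,  1.197, -0.347]), 'eef_pos': array([0.493, 0.077, 0.32 ]), 'tool_rot': array([ 0.   ,  1.   ,  0.008, -0.001]), 'contact_force': array([0.392, 0.21 , 0.663]), 'gripper_width': np.float64(0.354)}
lip side [([271.9, 241.5], 0.57)]
lip top []
bar side []
bar top []
(202, 322) (183, 403) (array([ 0.27856714,  0.41248136, -0.3832663 ]), [np.float64(0.003020780871936096), np.float64(0.0030207808719360995)])
(202, 322) (183, 440) (array([ 0.27379302,  0.56536082, -0.99564502]), [np.float64(0.004580193106883829), np.float64(0.004580193106884003)])
(202, 343) (183, 403) (array([ 0.2184323 ,  0.34172668, -0.11434334]), [np.float64(0.009465893673467082), np.float64(0.009465893673466985)])
(202, 343) (183, 440) (array([ 0.19786317,  0.44301699, -0.52422267]), [np.float64(0.00532145039505147), np.float64(0.005321450395051326)])
```

View pics/s4.png

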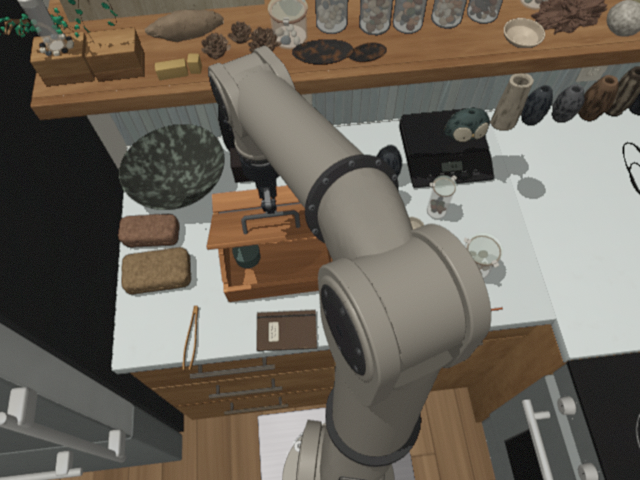

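View pics/t4.png

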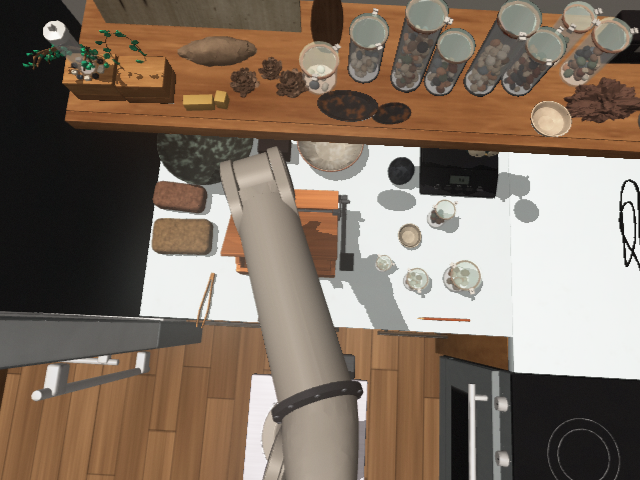

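```bash
cat >> h.py <<'E'
LP=np.array([.52917,.08247,.0142])
def W(L): return R.from_euler('z',LP[2]).apply(np.atleast_2d(np.array(L)/1000.))+[LP[0],LP[1],0]
def dpt(th,s,y,n):
    t=th-np.pi/6; return [45-s*np.cos(t)+n*np.sin(t),y,170+s*np.sin(t)+n*np.cos(t)]
def angle(pts,cam='side'):
    # pts: list of ((s,y,n),uv)
    k=calibration(cam)
    f=lambda a:np.concatenate([(proj(cam,W(dpt(a[0],*p)),k)-uv).ravel() for p,uv in pts])
    best=min((least_squares(f,[a0]) for a0 in(.2,1.,1.8,2.2)),key=lambda r:r.cost)
    return best.x[0],f(best.x).round(1)
E
python3 - <<'E'
from h import *
print(angle([((165,0,0),(271.9,241.5))]),angle([((165,135,-6),(208,247))]))
for z in(.45,.5,.55,.6): print(z,onz('top',(258,150),z),onz('side',(218,75),z))
print(get_obs()['t'])
import cv2
cv2.imwrite('pics/s4z.png',cv2.resize(cv2.imread('pics/s4.png')[180:310,195:345],None,fx=5,fy=4.6,interpolation=cv2.INTER_CUBIC))
E
```

```text
(np.float64(1.1182330767805635), array([ 1. , -0.1])) (np.float64(1.1815814349026337), array([-1.9,  0.4]))
0.45 [0.62371203 0.11656598 0.45      ] [0.719813   0.15221785 0.45      ]
0.5 [0.6041719  0.10777557 0.5       ] [0.66929533 0.14437406 0.5       ]
0.55 [0.58463177 0.09898515 0.55      ] [0.61877766 0.13653028 0.55      ]
0.6 [0.56509164 0.09019473 0.6       ] [0.56825998 0.1286865  0.6       ]
6.075
```

View pics/s4z.png

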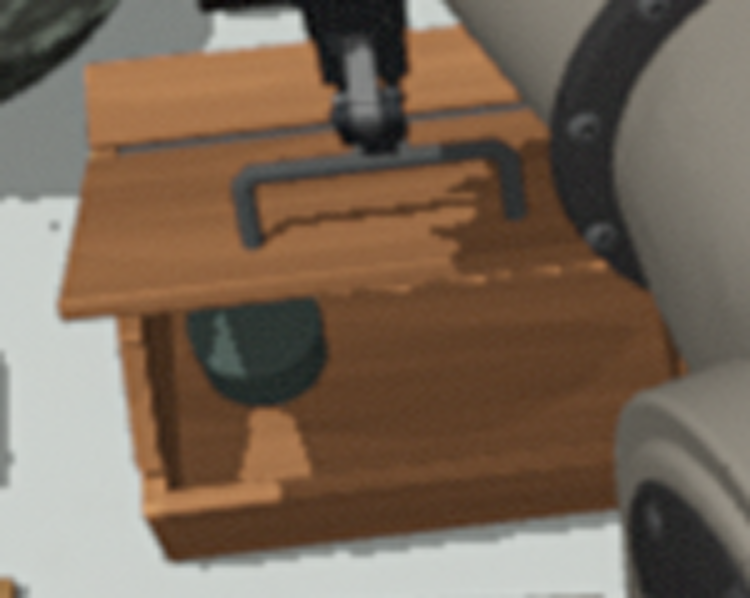

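Emit:
move_arm(steps=[{"fingers": 85, "translation": [-25, 28, 15], "turn": 0}, {"fingers": 85, "translation": [-33, 28, 0], "turn": 0}, {"fingers": 85, "translation": [-33, 28, 0], "turn": 0}, {"fingers": 85, "translation": [-35, 28, 0], "turn": 0}, {"fingers": 85, "translation": [0, 0, 0], "turn": 0}])

```text
t: 6.7
eef_pos: [0.3654, 0.1907, 0.3338]
tool_rot: [0.001, 1.0, 0.01, -0.0]
contact_force: [1.4, -0.1, 0.3]
gripper_width: 0.996
```

Emit:
move_arm(steps=[{"fingers": 85, "translation": [0, 0, -40], "turn": 0}, {"fingers": 85, "translation": [0, 0, -40], "turn": 0}, {"fingers": 85, "translation": [0, 0, -28], "turn": 0}, {"fingers": 85, "translation": [0, 0, 0], "turn": 0}])

```text
t: 7.2
eef_pos: [0.3669, 0.1874, 0.2242]
tool_rot: [0.001, 1.0, 0.007, -0.003]
contact_force: [-0.9, -0.6, -0.2]
gripper_width: 1.001
```

```bash
python3 - <<'E'
from h import *
o=get_obs();print({k:np.round(v,3) for k,v in o.items() if k in('t','q','eef_pos','tool_rot','contact_force','gripper_width')})
cv2.imwrite('pics/s5.png',read_camera('side')); cv2.imwrite('pics/w5.png',read_camera('wrist'))
import numpy as np
t=np.arange(1.15,2.30,.095)-np.pi/6
x=574-165*np.cos(t);z=170+165*np.sin(t);print(np.c_[t+np.pi/6,x,z,].round(2)); print(np.c_[np.diff(x),np.diff(z)].round(0).tolist())
E
```

```text
{'t': np.float64(7.2), 'q': array([ 0.077,  0.104, -0.728,  2.11 ,  0.082,  0.961, -0.682]), 'eef_pos': array([0.367, 0.187, 0.224]), 'tool_rot': array([ 0.001,  1.   ,  0.007, -0.003]), 'contact_force': array([-0.91 , -0.594, -0.215]), 'gripper_width': np.float64(1.001)}
[[  1.15 440.33 266.73]
 [  1.24 450.1  278.97]
 [  1.34 461.   290.23]
 [  1.43 472.91 300.41]
 [  1.53 485.74 309.41]
 [  1.62 499.36 317.15]
 [  1.72 513.66 323.57]
 [  1.81 528.5  328.6 ]
 [  1.91 543.75 332.2 ]
 [  2.   559.27 334.34]
 [  2.1  574.92 335.  ]
 [  2.19 590.57 334.17]
 [  2.29 606.07 331.85]]
[[10.0, 12.0], [11.0, 11.0], [12.0, 10.0], [13.0, 9.0], [14.0, 8.0], [14.0, 6.0], [15.0, 5.0], [15.0, 4.0], [16.0, 2.0], [16.0, 1.0], [16.0, -1.0], [15.0, -2.0]]
```

View pics/s5.png

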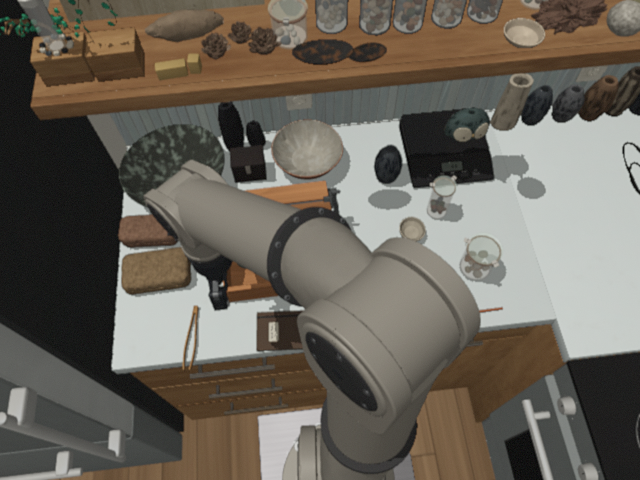

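View pics/w5.png

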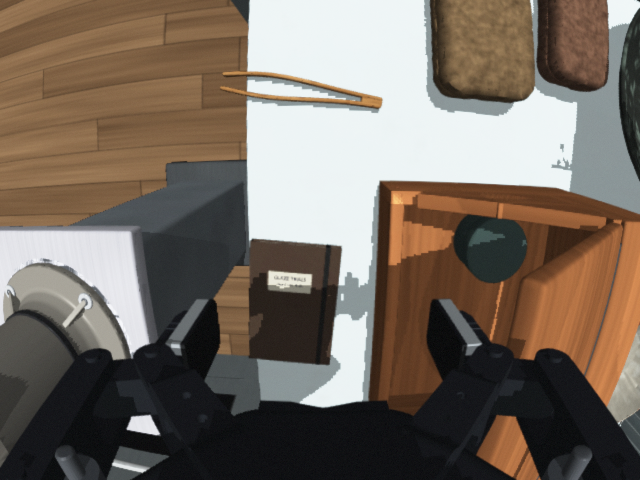

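Emit:
move_arm(steps=[{"fingers": 85, "translation": [13, 0, 0], "turn": 0}, {"fingers": 85, "translation": [10, 0, 12], "turn": 0}, {"fingers": 85, "translation": [11, 0, 11], "turn": 0}, {"fingers": 85, "translation": [12, 0, 10], "turn": 0}, {"fingers": 85, "translation": [13, 0, 9], "turn": 0}, {"fingers": 85, "translation": [14, 0, 6], "turn": 0}, {"fingers": 85, "translation": [14, 0, 3], "turn": 0}, {"fingers": 85, "translation": [15, 0, 0], "turn": 0}])

```text
t: 8.3
eef_pos: [0.4691, 0.1905, 0.2796]
tool_rot: [-0.0, 1.0, 0.008, -0.001]
contact_force: [-15.0, 0.4, 11.6]
gripper_width: 0.994
```

```bash
python3 - <<'E'
from h import *
o=get_obs();print({k:np.round(v,3) for k,v in o.items() if k in('t','q','eef_pos','tool_rot','contact_force','gripper_width')})
cv2.imwrite('pics/s6.png',read_camera('side')); cv2.imwrite('pics/w6.png',read_camera('wrist'))
E
```

```text
{'t': np.float64(8.3), 'q': array([ 0.087,  0.216, -0.681,  1.856,  0.149,  1.122, -0.631]), 'eef_pos': array([0.469, 0.19 , 0.28 ]), 'tool_rot': array([-0.   ,  1.   ,  0.008, -0.001]), 'contact_force': array([-14.998,   0.397,  11.574]), 'gripper_width': np.float64(0.994)}
```

View pics/s6.png

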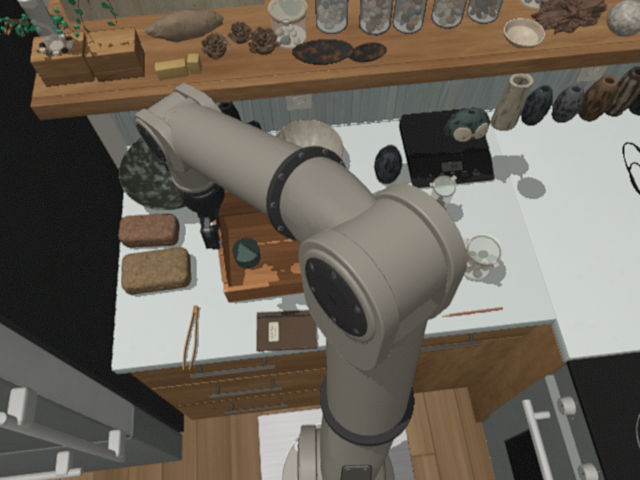

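View pics/w6.png

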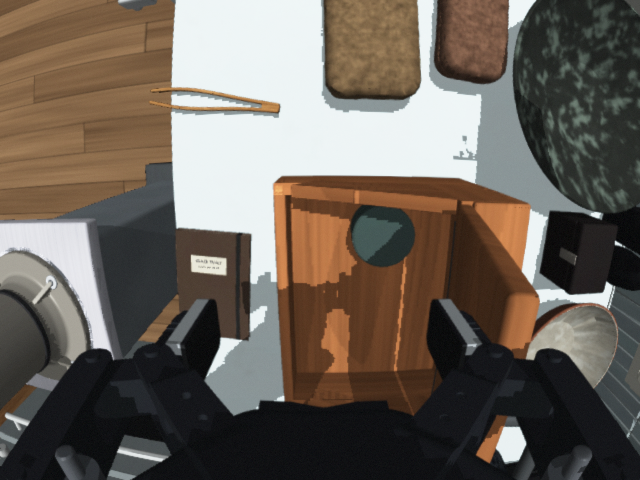

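The wrist view shows the door nearly upright (panel around columns 460–535), pushed by the front finger. I'll continue back towards the snap.

Emit:
move_arm(steps=[{"fingers": 85, "translation": [14, 0, 0], "turn": 0}, {"fingers": 85, "translation": [14, 0, 0], "turn": 0}, {"fingers": 85, "translation": [13, 0, 0], "turn": 0}, {"fingers": 85, "translation": [10, 0, 0], "turn": 0}])

```text
t: 8.9
eef_pos: [0.5241, 0.1912, 0.2822]
tool_rot: [-0.002, 1.0, 0.008, 0.004]
contact_force: [-5.5, 1.2, 12.7]
gripper_width: 0.998
```

```bash
python3 - <<'E'
from h import *
o=get_obs();print({k:np.round(v,3) for k,v in o.items() if k in('t','q','eef_pos','tool_rot','contact_force','gripper_width')})
cv2.imwrite('pics/s7.png',read_camera('side')); cv2.imwrite('pics/w7.png',read_camera('wrist'))
E
```

```text
{'t': np.float64(8.9), 'q': array([ 0.073,  0.301, -0.655,  1.75 ,  0.2  ,  1.149, -0.626]), 'eef_pos': array([0.524, 0.191, 0.282]), 'tool_rot': array([-0.002,  1.   ,  0.008,  0.004]), 'contact_force': array([-5.517,  1.151, 12.738]), 'gripper_width': np.float64(0.998)}
```

View pics/s7.png

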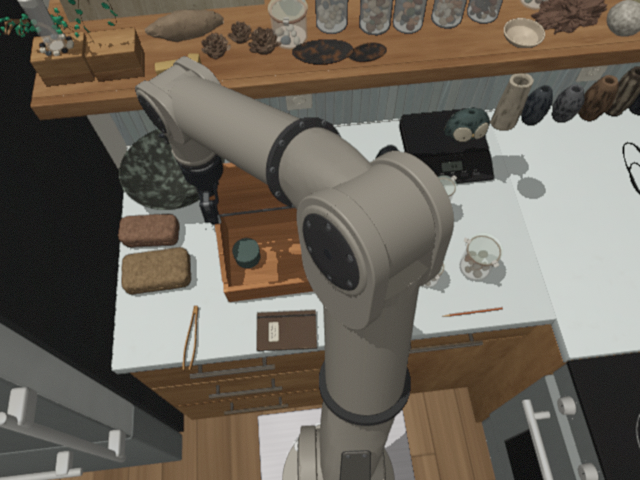

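View pics/w7.png

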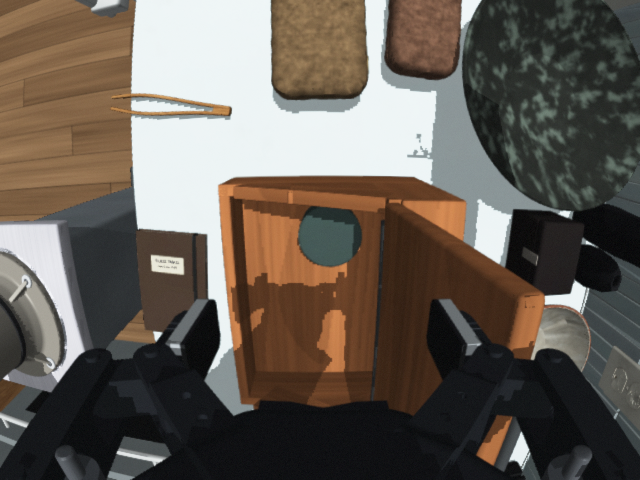

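Emit:
move_arm(steps=[{"fingers": 85, "translation": [5, 0, 0], "turn": 0}, {"fingers": 85, "translation": [5, 0, 0], "turn": 0}, {"fingers": 85, "translation": [4, 0, 0], "turn": 0}, {"fingers": 85, "translation": [0, 0, 0], "turn": 0}])

```text
t: 9.5
eef_pos: [0.5363, 0.1905, 0.2797]
tool_rot: [-0.001, 1.0, 0.008, 0.002]
contact_force: [-4.4, 1.2, 6.4]
gripper_width: 0.996
```

```bash
python3 - <<'E'
from h import *
o=get_obs();print({k:np.round(v,3) for k,v in o.items() if k in('t','q','eef_pos','tool_rot','contact_force','gripper_width')})
cv2.imwrite('pics/w8.png',read_camera('wrist'))
E
```

```text
{'t': np.float64(9.5), 'q': array([ 0.068,  0.325, -0.647,  1.725,  0.211,  1.159, -0.623]), 'eef_pos': array([0.536, 0.19 , 0.28 ]), 'tool_rot': array([-0.001,  1.   ,  0.008,  0.002]), 'contact_force': array([-4.447,  1.235,  6.359]), 'gripper_width': np.float64(0.996)}
```

View pics/w8.png

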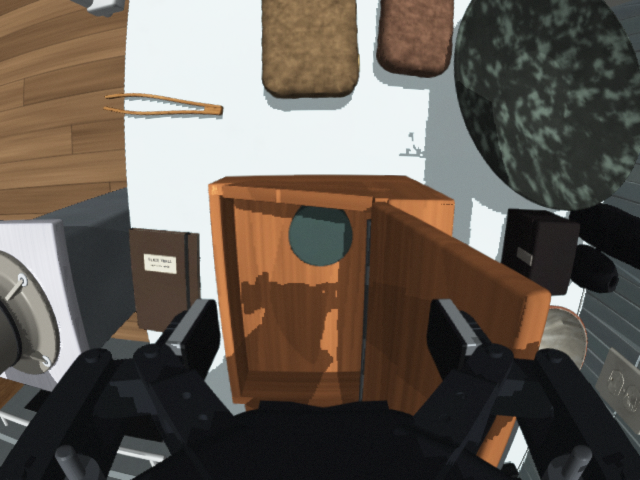

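```bash
python3 - <<'E'
from h import *
print(angle([((165,135,-6),(526,291)),((165,135,6),(548,294))],'wrist'))
for t in (2.1,2.2,2.26,2.3): print(t,proj('wrist',np.vstack([W(dpt(t,165,135,-6)),W(dpt(t,165,135,6))])).round(0).tolist())
E
```

```text
(np.float64(2.2598340312401515), array([-2.2,  7.2,  3.8, -0.4]))
2.1 [[443.0, 304.0], [483.0, 302.0]]
2.2 [[497.0, 301.0], [529.0, 297.0]]
2.26 [[524.0, 298.0], [552.0, 294.0]]
2.3 [[540.0, 296.0], [565.0, 291.0]]
```

Emit:
move_arm(steps=[{"fingers": 85, "translation": [4, 0, 0], "turn": 0}, {"fingers": 85, "translation": [4, 0, 0], "turn": 0}, {"fingers": 85, "translation": [0, 0, 0], "turn": 0}])

```text
t: 9.93
eef_pos: [0.5417, 0.1905, 0.279]
tool_rot: [-0.0, 1.0, 0.008, -0.001]
contact_force: [-11.4, 0.4, 8.0]
gripper_width: 0.994
```

```bash
python3 - <<'E'
from h import *
o=get_obs();print({k:np.round(v,3) for k,v in o.items() if k in('t','q','eef_pos','tool_rot','contact_force','gripper_width')})
cv2.imwrite('pics/w9.png',read_camera('wrist'))
cv2.imwrite('pics/s9.png',read_camera('side'))
E
```

```text
{'t': np.float64(9.925), 'q': array([ 0.065,  0.338, -0.644,  1.71 ,  0.216,  1.168, -0.621]), 'eef_pos': array([0.542, 0.19 , 0.279]), 'tool_rot': array([-0.   ,  1.   ,  0.008, -0.001]), 'contact_force': array([-11.41 ,   0.387,   7.973]), 'gripper_width': np.float64(0.994)}
```

View pics/w9.png

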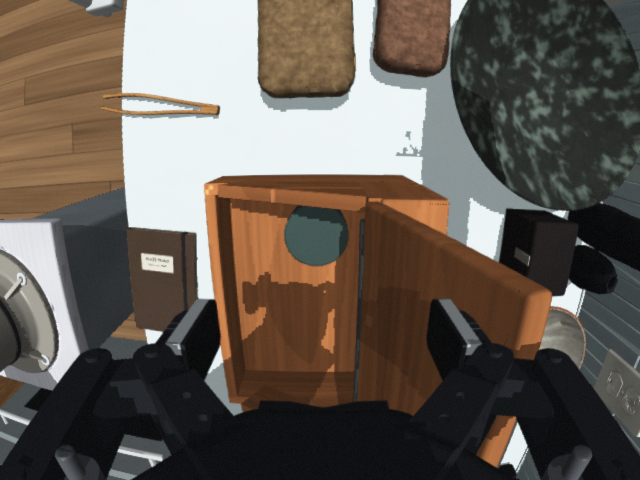

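View pics/s9.png

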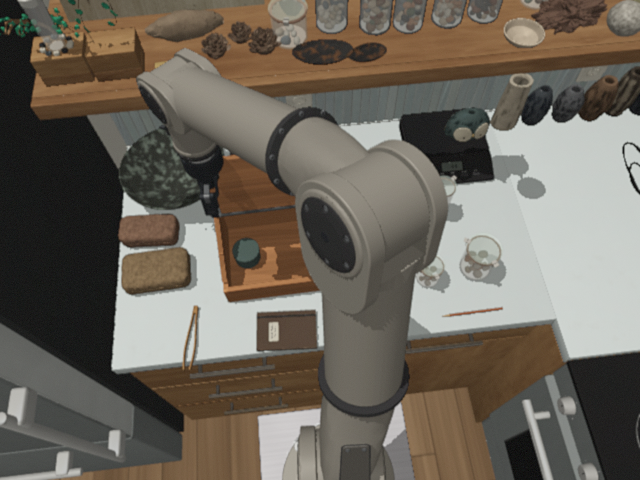

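Emit:
move_arm(steps=[{"fingers": 85, "translation": [3, 0, 0], "turn": 0}, {"fingers": 85, "translation": [3, 0, 0], "turn": 0}, {"fingers": 85, "translation": [0, 0, 0], "turn": 0}])

```text
t: 10.4
eef_pos: [0.5421, 0.1904, 0.2794]
tool_rot: [0.002, 1.0, 0.009, -0.006]
contact_force: [-35.3, -3.9, 23.7]
gripper_width: 0.992
```

```bash
python3 - <<'E'
from h import *
o=get_obs();print({k:np.round(v,3) for k,v in o.items() if k in('t','eef_pos','contact_force')})
cv2.imwrite('pics/w10.png',read_camera('wrist'))
for t in (2.2,2.26,2.3,2.32): print(t,proj('wrist',np.vstack([W(dpt(t,165,135,-6)),W(dpt(t,165,135,6))])).round(0).tolist())
E
```

```text
{'t': np.float64(10.4), 'eef_pos': array([0.542, 0.19 , 0.279]), 'contact_force': array([-35.272,  -3.946,  23.653])}
2.2 [[477.0, 305.0], [512.0, 301.0]]
2.26 [[507.0, 302.0], [537.0, 298.0]]
2.3 [[524.0, 300.0], [552.0, 295.0]]
2.32 [[532.0, 298.0], [558.0, 293.0]]
```

View pics/w10.png

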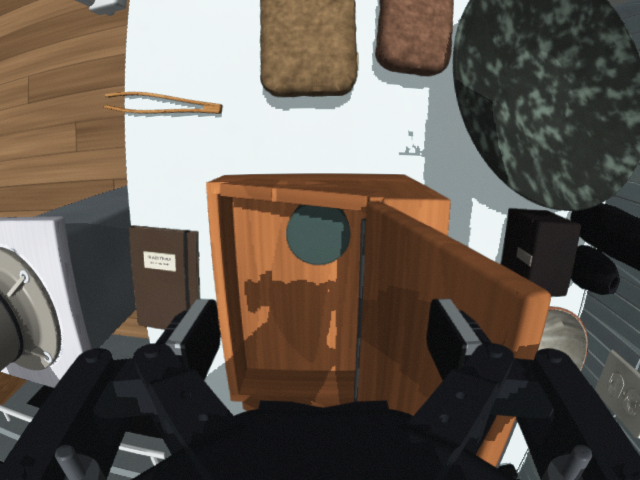

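At the end stop: −35 N and about 2.30 rad. I'll back off.

Emit:
move_arm(steps=[{"fingers": 85, "translation": [-8, 0, 0], "turn": 0}, {"fingers": 85, "translation": [-10, 0, 0], "turn": 0}, {"fingers": 85, "translation": [-20, 0, 0], "turn": 0}, {"fingers": 85, "translation": [-30, 0, 10], "turn": 0}, {"fingers": 85, "translation": [0, 0, 10], "turn": 0}, {"fingers": 85, "translation": [0, 0, 0], "turn": 0}])

```text
t: 11.2
eef_pos: [0.4828, 0.1887, 0.2986]
tool_rot: [-0.0, 1.0, 0.007, 0.002]
contact_force: [0.9, -0.5, -0.1]
gripper_width: 0.997
```

```bash
python3 - <<'E'
from h import *
o=get_obs();print({k:np.round(v,3) for k,v in o.items() if k in('t','eef_pos','contact_force')})
cv2.imwrite('pics/w11.png',read_camera('wrist'))
for t in (1.9,2.0,2.1,2.2,2.26): print(t,proj('wrist',np.vstack([W(dpt(t,165,135,-6)),W(dpt(t,165,135,6))])).round(0).tolist())
for c in('side','top'): print([(x['xy'],x['conf']) for x in place_of(c,'tin')],)
E
```

```text
{'t': np.float64(11.2), 'eef_pos': array([0.483, 0.189, 0.299]), 'contact_force': array([ 0.882, -0.511, -0.15 ])}
1.9 [[482.0, 270.0], [515.0, 272.0]]
2.0 [[526.0, 272.0], [555.0, 272.0]]
2.1 [[565.0, 272.0], [588.0, 270.0]]
2.2 [[596.0, 270.0], [615.0, 268.0]]
2.26 [[612.0, 268.0], [627.0, 265.0]]
[([250.1, 255.6], 0.94)]
[([434.1, 219.9], 0.3)]
```

View pics/w11.png

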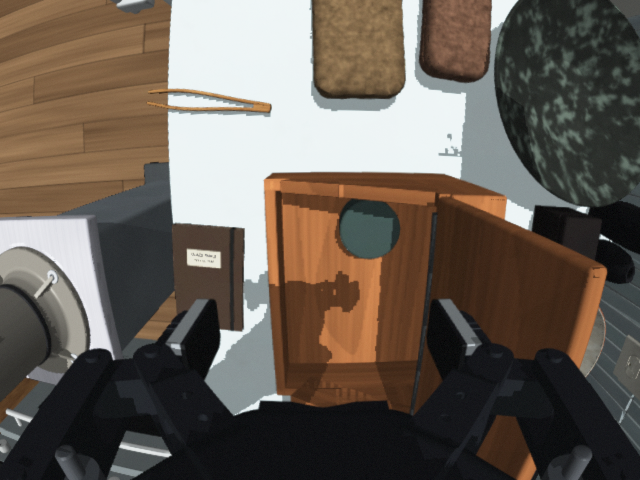

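Emit:
move_arm(steps=[{"fingers": 85, "translation": [-16, -40, 5], "turn": -0.1}, {"fingers": 85, "translation": [-17, -47, 5], "turn": -0.1}, {"fingers": 85, "translation": [0, -47, 0], "turn": -0.12}, {"fingers": 85, "translation": [0, -47, 0], "turn": -0.12}, {"fingers": 85, "translation": [0, -47, 0], "turn": -0.12}, {"fingers": 85, "translation": [0, -47, 0], "turn": -0.12}, {"fingers": 85, "translation": [0, -47, 0], "turn": -0.1}, {"fingers": 85, "translation": [0, -47, 0], "turn": -0.1}, {"fingers": 85, "translation": [-10, -47, -30], "turn": -0.1}, {"fingers": 85, "translation": [-11, -47, -40], "turn": -0.09}])

```text
t: 12.6
eef_pos: [0.4277, -0.2762, 0.237]
tool_rot: [0.0, 0.863, -0.505, 0.001]
contact_force: [1.4, -0.4, -0.3]
gripper_width: 0.995
```

Emit:
move_arm(steps=[{"fingers": 85, "translation": [0, -3, -40], "turn": 0}, {"fingers": 85, "translation": [0, 0, 0], "turn": 0}])

```text
t: 12.85
eef_pos: [0.4249, -0.2765, 0.1943]
tool_rot: [0.0, 0.864, -0.504, -0.004]
contact_force: [-0.5, 0.3, 0.8]
gripper_width: 0.996
```

```bash
python3 - <<'E'
from h import *
o=get_obs();print({k:np.round(v,3) for k,v in o.items() if k in('t','q','eef_pos','tool_rot','contact_force')})
cv2.imwrite('pics/w12.png',read_camera('wrist'))
cv2.imwrite('pics/s12.png',read_camera('side'))
print(proj('wrist',[[.429,-.277,0],[.429,-.277,.074]]))
for x in place_of('wrist','jar'): print(x['xy'],x['conf'],onz('wrist',x['xy'],0))
x=place_of('side','tin')[0];print('tin',onz('side',x['xy'],.012))
E
```

```text
{'t': np.float64(12.85), 'q': array([ 0.638,  0.259, -0.215,  1.974,  0.068,  0.923, -0.667]), 'eef_pos': array([ 0.425, -0.277,  0.194]), 'tool_rot': array([ 0.   ,  0.864, -0.504, -0.004]), 'contact_force': array([-0.543,  0.273,  0.764])}
[[324.48938793 210.04154254]
 [324.69281614 229.8938101 ]]
[440.6, 262.4] 0.96 [ 0.44204003 -0.40518811  0.        ]
[262.3, 121.8] 0.83 [ 0.47374242 -0.18705944  0.        ]
[325.7, 207.8] 0.61 [ 0.43219991 -0.27729114  0.        ]
tin [0.53705399 0.15109846 0.012     ]
```

View pics/w12.png

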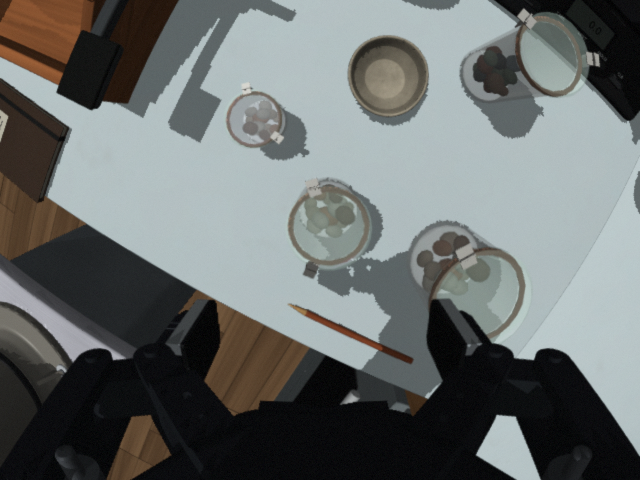

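View pics/s12.png

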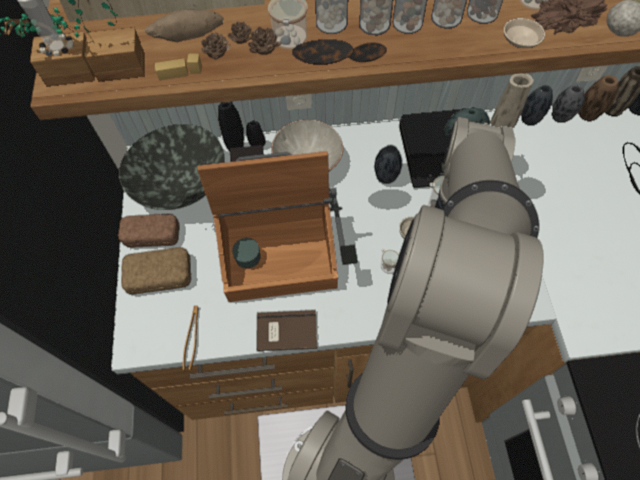

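```bash
python3 - <<'E'
from h import *
o=get_obs();print(o['eef_pos'])
p=onz('wrist',(330,224),.074);print(p)
q=o['tool_rot'];T=R.from_quat([q[1],q[2],q[3],q[0]]);print(T.inv().apply(p-o['eef_pos']),T.as_matrix()[:,0])
E
```

```text
[ 0.4286357  -0.27674142  0.19919782]
[ 0.43567042 -0.27867707  0.074     ]
[ 0.00486161 -0.00494283  0.12521846] [ 0.49446656 -0.86919337  0.0023904 ]
```

Emit:
move_arm(steps=[{"fingers": 85, "translation": [3, -1, -45], "turn": 0}, {"fingers": 85, "translation": [1, 0, -45], "turn": 0}, {"fingers": 85, "translation": [0, 0, -40], "turn": 0}, {"fingers": 85, "translation": [0, 0, -25], "turn": 0}, {"fingers": 85, "translation": [0, 0, -13], "turn": 0}, {"fingers": 85, "translation": [0, 0, 0], "turn": 0}])

```text
t: 13.8
eef_pos: [0.4318, -0.2779, 0.0299]
tool_rot: [-0.0, 0.864, -0.503, 0.0]
contact_force: [-0.8, 0.6, 1.3]
gripper_width: 0.997
```

```bash
python3 - <<'E'
from h import *
o=get_obs();print({k:np.round(v,3) for k,v in o.items() if k in('t','q','eef_pos','tool_rot','contact_force')})
cv2.imwrite('pics/w13.png',read_camera('wrist'))
E
```

```text
{'t': np.float64(13.8), 'q': array([ 0.592,  0.514, -0.176,  2.076,  0.161,  0.563, -0.752]), 'eef_pos': array([ 0.432, -0.278,  0.03 ]), 'tool_rot': array([-0.   ,  0.864, -0.503,  0.   ]), 'contact_force': array([-0.755,  0.554,  1.279])}
```

View pics/w13.png

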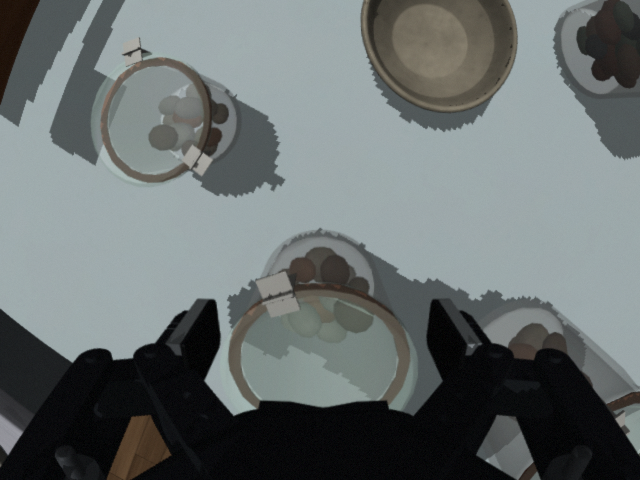

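The jar sits between the jaws, with the lid ring at columns 230–412. Closing.

Emit:
move_arm(steps=[{"fingers": 40, "translation": [0, 0, 0], "turn": 0}, {"fingers": 40, "translation": [0, 0, 0], "turn": 0}, {"fingers": 40, "translation": [0, 0, 0], "turn": 0}, {"fingers": 40, "translation": [0, 0, 0], "turn": 0}], newtons=45)

```text
t: 14.35
eef_pos: [0.4316, -0.2779, 0.0307]
tool_rot: [-0.0, 0.864, -0.503, 0.001]
contact_force: [-1.2, 0.5, 7.9]
gripper_width: 0.688
```

Emit:
move_arm(steps=[{"fingers": 40, "translation": [0, 0, 15], "turn": 0}, {"fingers": 40, "translation": [0, 0, 35], "turn": 0}, {"fingers": 40, "translation": [0, 0, 45], "turn": 0}, {"fingers": 40, "translation": [0, 0, 45], "turn": 0}])

```text
t: 14.85
eef_pos: [0.4303, -0.2776, 0.1713]
tool_rot: [0.0, 0.864, -0.503, -0.0]
contact_force: [1.6, 0.1, -4.4]
gripper_width: 0.685
```

```bash
python3 - <<'E'
from h import *
o=get_obs();print({k:np.round(v,3) for k,v in o.items() if k in('t','q','eef_pos','tool_rot','contact_force','gripper_width')})
cv2.imwrite('pics/w14.png',read_camera('wrist'))
l=outline_of('side','tin');m=l[0]['mask'];ys,xs=np.nonzero(m);print(l[0]['conf'],xs.min(),xs.max(),ys.min(),ys.max())
k=calibration('side')
from itertools import product
a=np.linspace(0,2*np.pi,60)
def bb(p):
    P=np.vstack([np.c_[p[0]+.033*np.cos(a),p[1]+.033*np.sin(a),0*a+z] for z in(.012,.057)]);q=proj('side',P,k);return np.r_[q.min(0),q.max(0)]
r=least_squares(lambda p:bb(p)-[xs.min(),ys.min(),xs.max()+1,ys.max()+1],[.537,.151]);print('tin',r.x,r.fun)
print('tin local',R.from_euler('z',-LP[2]).apply([r.x[0]-LP[0],r.x[1]-LP[1],0]))
E
```

```text
{'t': np.float64(14.85), 'q': array([ 0.637,  0.293, -0.22 ,  1.989,  0.083,  0.868, -0.682]), 'eef_pos': array([ 0.43 , -0.278,  0.171]), 'tool_rot': array([ 0.   ,  0.864, -0.503, -0.   ]), 'contact_force': array([ 1.57 ,  0.108, -4.374]), 'gripper_width': np.float64(0.685)}
0.81 233 260 238 267
tin [0.53303322 0.15933871] [-0.49375163 -0.95016834  0.50753494  0.91333077]
tin local [0.00495433 0.07680611 0.        ]
```

View pics/w14.png

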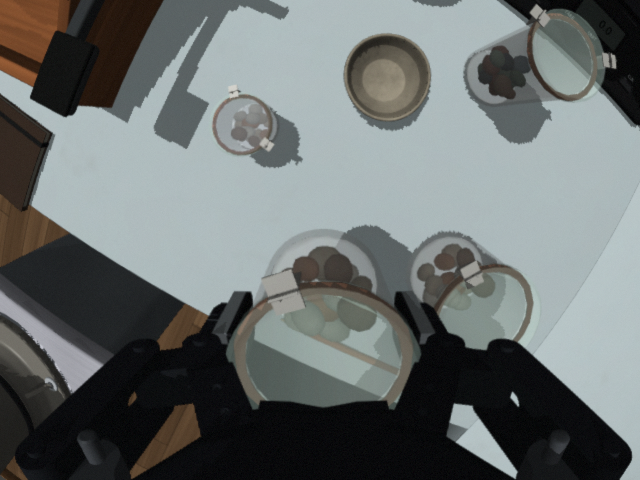

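Emit:
move_arm(steps=[{"fingers": 40, "translation": [3, 30, 40], "turn": 0.1}, {"fingers": 40, "translation": [4, 45, 40], "turn": 0.13}, {"fingers": 40, "translation": [5, 45, 0], "turn": 0.14}, {"fingers": 40, "translation": [5, 45, 0], "turn": 0.14}, {"fingers": 40, "translation": [5, 45, 0], "turn": 0.14}, {"fingers": 40, "translation": [5, 45, 0], "turn": 0.14}, {"fingers": 40, "translation": [5, 40, 0], "turn": 0.14}, {"fingers": 40, "translation": [20, 20, 0], "turn": 0.12}, {"fingers": 40, "translation": [22, 0, 0], "turn": 0}, {"fingers": 40, "translation": [0, 0, 0], "turn": 0}])

```text
t: 16.2
eef_pos: [0.5053, 0.0371, 0.2485]
tool_rot: [-0.0, 1.0, -0.002, -0.001]
contact_force: [-0.7, -0.3, -4.6]
gripper_width: 0.686
```

```bash
python3 - <<'E'
from h import *
o=get_obs();print({k:np.round(v,3) for k,v in o.items() if k in('t','q','eef_pos','tool_rot','contact_force','gripper_width')})
cv2.imwrite('pics/w15.png',read_camera('wrist'));cv2.imwrite('pics/s15.png',read_camera('side'))
E
```

```text
{'t': np.float64(16.2), 'q': array([ 0.301,  0.232, -0.573,  1.9  ,  0.143,  1.052, -0.336]), 'eef_pos': array([0.505, 0.037, 0.248]), 'tool_rot': array([-0.   ,  1.   , -0.002, -0.001]), 'contact_force': array([-0.652, -0.338, -4.556]), 'gripper_width': np.float64(0.686)}
```

View pics/w15.png

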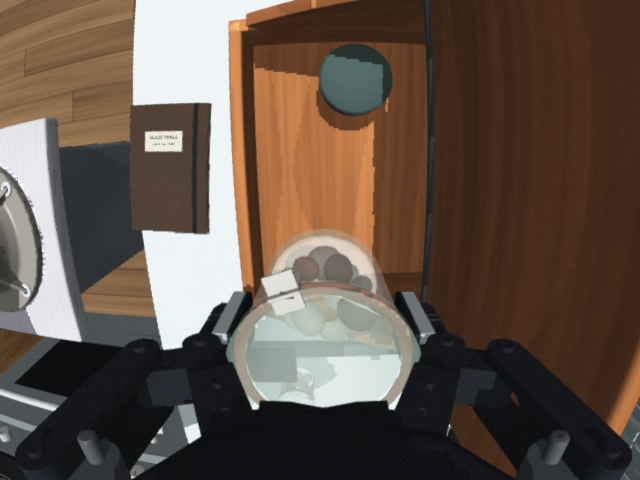

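View pics/s15.png

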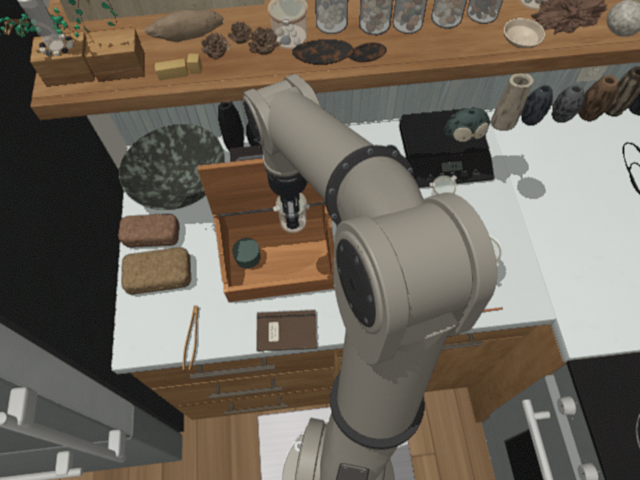

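The jar hangs above the free bay and the tin is clear, at wrist view (355,80). Lowering.

Emit:
move_arm(steps=[{"fingers": 40, "translation": [0, 0, -40], "turn": 0}, {"fingers": 40, "translation": [0, 0, -40], "turn": 0}, {"fingers": 40, "translation": [0, 0, -40], "turn": 0}, {"fingers": 40, "translation": [0, 0, -35], "turn": 0}, {"fingers": 40, "translation": [0, 0, -15], "turn": 0}, {"fingers": 40, "translation": [0, 0, 0], "turn": 0}])

```text
t: 17.05
eef_pos: [0.5013, 0.0363, 0.0778]
tool_rot: [0.001, 1.0, -0.003, -0.004]
contact_force: [-7.5, -0.4, -6.9]
gripper_width: 0.692
```

```bash
python3 - <<'E'
from h import *
o=get_obs();print({k:np.round(v,3) for k,v in o.items() if k in('t','eef_pos','contact_force','gripper_width')})
cv2.imwrite('pics/w16.png',read_camera('wrist'));
E
```

```text
{'t': np.float64(17.05), 'eef_pos': array([0.501, 0.036, 0.078]), 'contact_force': array([-7.472, -0.357, -6.928]), 'gripper_width': np.float64(0.692)}
```

View pics/w16.png

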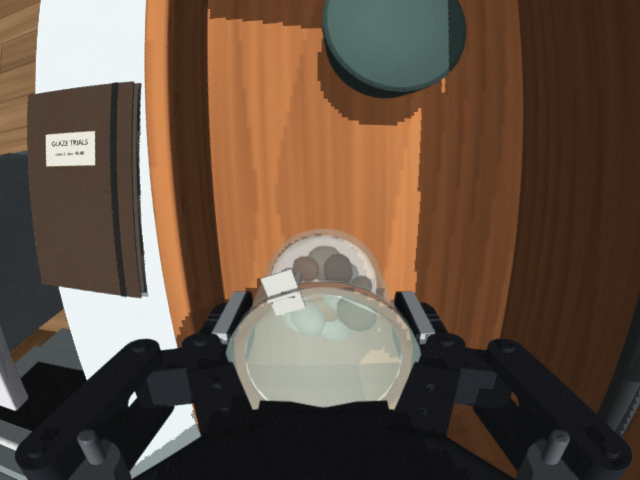

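Emit:
move_arm(steps=[{"fingers": 40, "translation": [-9, 0, 0], "turn": 0}, {"fingers": 40, "translation": [0, 0, -15], "turn": 0}, {"fingers": 40, "translation": [0, 0, -12], "turn": 0}, {"fingers": 40, "translation": [0, 0, 0], "turn": 0}])

```text
t: 17.6
eef_pos: [0.4954, 0.037, 0.0512]
tool_rot: [0.0, 1.0, -0.002, -0.001]
contact_force: [0.9, 0.2, -4.2]
gripper_width: 0.692
```

Emit:
move_arm(steps=[{"fingers": 40, "translation": [0, 0, -5], "turn": 0}, {"fingers": 40, "translation": [0, 0, -3], "turn": 0}, {"fingers": 40, "translation": [0, 0, 0], "turn": 0}])

```text
t: 17.98
eef_pos: [0.496, 0.0371, 0.0443]
tool_rot: [0.0, 1.0, -0.002, -0.0]
contact_force: [-0.6, -0.3, -5.4]
gripper_width: 0.691
```

Emit:
move_arm(steps=[{"fingers": 40, "translation": [0, 0, -2], "turn": 0}, {"fingers": 40, "translation": [0, 0, 0], "turn": 0}])

```text
t: 18.23
eef_pos: [0.4964, 0.0371, 0.0427]
tool_rot: [0.0, 1.0, -0.003, 0.0]
contact_force: [-0.1, 0.0, -0.7]
gripper_width: 0.688
```

Touchdown: the weight has come off the tool. Opening to 72 mm.

Emit:
move_arm(steps=[{"fingers": 72, "translation": [0, 0, 0], "turn": 0}, {"fingers": 72, "translation": [0, 0, 0], "turn": 0}, {"fingers": 72, "translation": [0, 0, 0], "turn": 0}])

```text
t: 18.6
eef_pos: [0.4964, 0.0372, 0.0426]
tool_rot: [-0.0, 1.0, -0.003, 0.0]
contact_force: [-0.5, -0.1, 0.4]
gripper_width: 0.842
```

```bash
python3 - <<'E'
from h import *
o=get_obs();print({k:np.round(v,3) for k,v in o.items() if k in('t','eef_pos','contact_force','gripper_width')})
cv2.imwrite('pics/w17.png',read_camera('wrist'));
E
```

```text
{'t': np.float64(18.6), 'eef_pos': array([0.496, 0.037, 0.043]), 'contact_force': array([-0.541, -0.079,  0.418]), 'gripper_width': np.float64(0.842)}
```

View pics/w17.png

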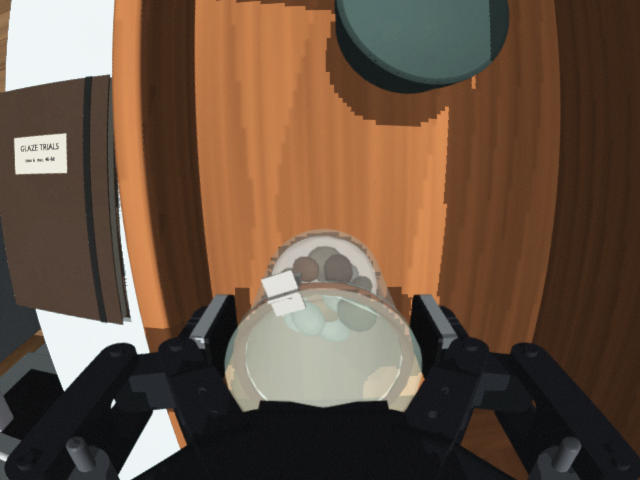

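Emit:
move_arm(steps=[{"fingers": 72, "translation": [0, 0, 15], "turn": 0}, {"fingers": 72, "translation": [0, 0, 25], "turn": 0}, {"fingers": 72, "translation": [0, 0, 30], "turn": 0}])

```text
t: 19.02
eef_pos: [0.4959, 0.0372, 0.1138]
tool_rot: [-0.0, 1.0, -0.002, -0.0]
contact_force: [0.9, 0.0, 1.3]
gripper_width: 0.842
```

Emit:
move_arm(steps=[{"fingers": 72, "translation": [0, 0, 45], "turn": 0}, {"fingers": 72, "translation": [0, 0, 45], "turn": 0}, {"fingers": 40, "translation": [-20, -20, 40], "turn": 0}, {"fingers": 0, "translation": [-25, -45, 10], "turn": 0}, {"fingers": 0, "translation": [0, -45, 0], "turn": 0}, {"fingers": 0, "translation": [0, -40, 0], "turn": 0}, {"fingers": 0, "translation": [0, -40, 0], "turn": 0}, {"fingers": 0, "translation": [0, -40, 0], "turn": 0}])

```text
t: 20.02
eef_pos: [0.4509, -0.1939, 0.2536]
tool_rot: [0.0, 1.0, -0.002, 0.001]
contact_force: [-0.5, -0.1, 0.1]
gripper_width: 0.001
```

```bash
python3 - <<'E'
from h import *
o=get_obs();print({k:np.round(v,3) for k,v in o.items() if k in('t','q','eef_pos','contact_force','gripper_width')})
im=read_camera('side');cv2.imwrite('pics/s18.png',cv2.resize(im[130:310,180:420],None,fx=3,fy=3,interpolation=cv2.INTER_CUBIC))
for x in place_of('side','jar'): print(x['xy'],x['conf'],onz('side',x['xy'],.012))
print(proj('side',W([[-33,-45,12],[-17,-45,12],[-75,-163,128]])))
E
```

```text
{'t': np.float64(20.025), 'q': array([ 0.659,  0.178, -0.425,  1.936,  0.085,  1.043,  0.193]), 'eef_pos': array([ 0.451, -0.194,  0.254]), 'contact_force': array([-0.462, -0.075,  0.123]), 'gripper_width': np.float64(0.001)}
[300.1, 265.4] 0.94 [0.49426777 0.03219829 0.012     ]
[389.9, 262.9] 0.59 [ 0.47440188 -0.19099675  0.012     ]
[[298.08729574 264.68885692]
 [297.40433777 258.95262075]
 [348.85572148 253.53350443]]
```

View pics/s18.png

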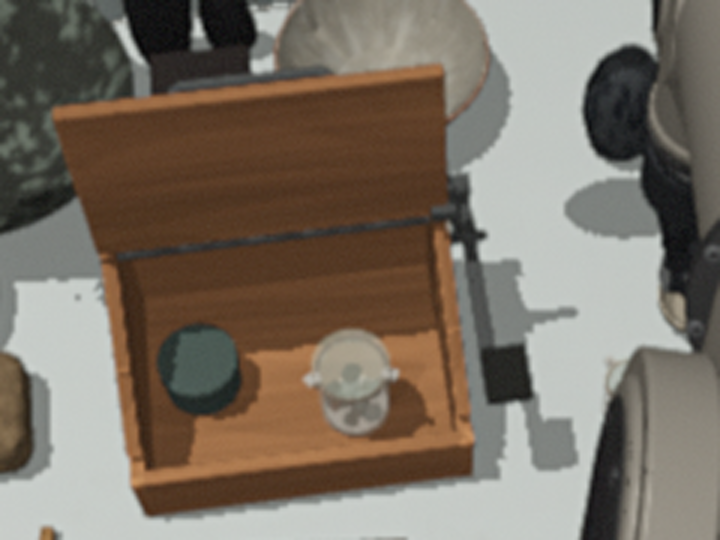

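Side view: the jar stands upright in the right half (zoom (352,385)), the tin is undisturbed and the door is still locked open. Moving above the paddle.

Emit:
move_arm(steps=[{"fingers": 0, "translation": [3, 52, -30], "turn": 0}, {"fingers": 0, "translation": [3, 52, -30], "turn": 0}, {"fingers": 0, "translation": [0, 0, -45], "turn": 0}, {"fingers": 0, "translation": [0, 0, 0], "turn": 0}])

```text
t: 20.62
eef_pos: [0.4547, -0.0876, 0.1459]
tool_rot: [-0.001, 1.0, -0.001, -0.003]
contact_force: [-0.2, 0.3, -0.2]
gripper_width: 0.004
```

```bash
python3 - <<'E'
from h import *
o=get_obs();print({k:np.round(v,3) for k,v in o.items() if k in('t','eef_pos','contact_force','gripper_width')})
cv2.imwrite('pics/w19.png',read_camera('wrist'))
print(proj('wrist',W([[-75,-163,128],[-98,-181,128],[-52,-145,128]])))
print([(x['xy'],x['conf']) for x in place_of('wrist','paddle')])
E
```

```text
{'t': np.float64(20.625), 'eef_pos': array([ 0.455, -0.088,  0.146]), 'contact_force': array([-0.227,  0.299, -0.182]), 'gripper_width': np.float64(0.004)}
[[325.34328853 274.67570592]
 [278.76118286 309.45575892]
 [375.22778182 236.77812987]]
[([331.7, 279.7], 0.75)]
```

View pics/w19.png

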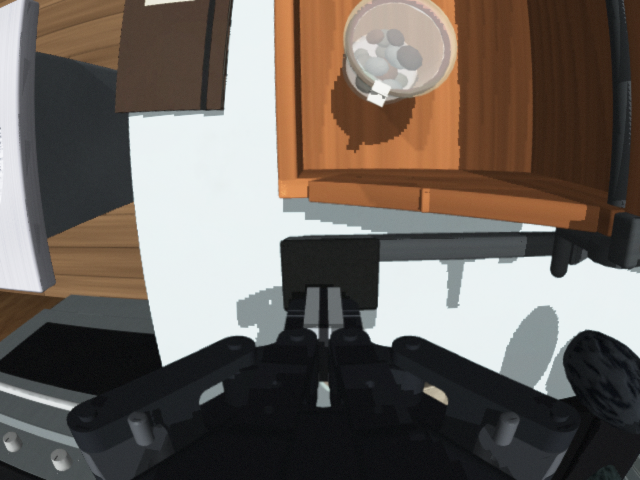

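Emit:
move_arm(steps=[{"fingers": 0, "translation": [0, 0, -20], "turn": 0}, {"fingers": 0, "translation": [0, 0, -20], "turn": 0}, {"fingers": 0, "translation": [0, 0, -19], "turn": 0}, {"fingers": 0, "translation": [0, 0, 0], "turn": 0}])

```text
t: 21.22
eef_pos: [0.4585, -0.0897, 0.0899]
tool_rot: [0.0, 1.0, -0.003, 0.001]
contact_force: [1.3, -1.3, 3.0]
gripper_width: 0.002
```

```bash
python3 - <<'E'
from h import *
o=get_obs();print({k:np.round(v,3) for k,v in o.items() if k in('t','eef_pos','contact_force','gripper_width')})
cv2.imwrite('pics/w20.png',read_camera('wrist'))
im=read_camera('side');cv2.imwrite('pics/s20.png',im)
E
```

```text
{'t': np.float64(21.225), 'eef_pos': array([ 0.458, -0.09 ,  0.09 ]), 'contact_force': array([ 1.326, -1.276,  3.007]), 'gripper_width': np.float64(0.002)}
```

View pics/s20.png

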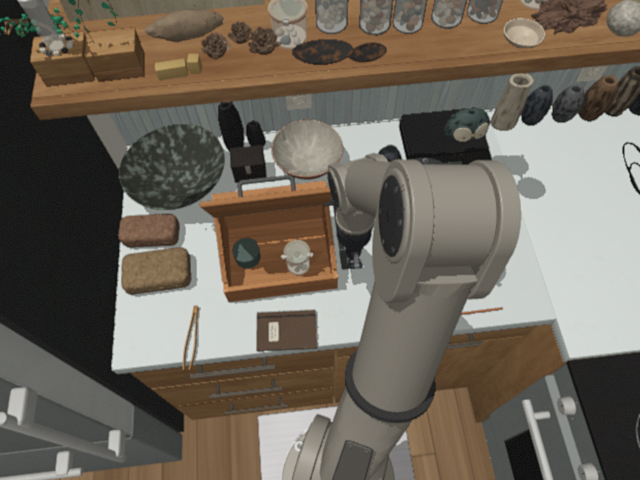

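View pics/w20.png

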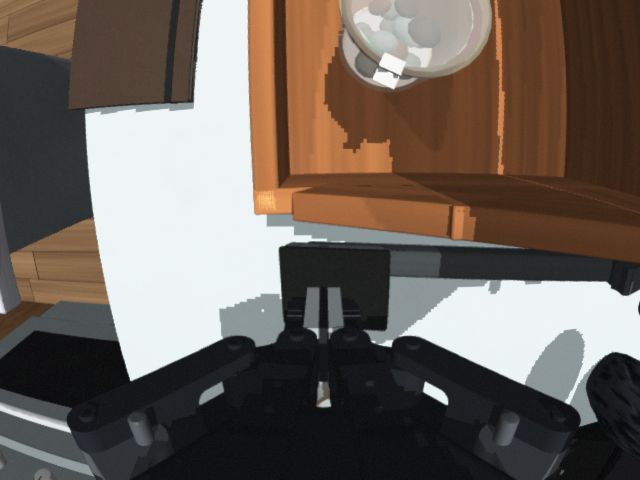

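```bash
python3 - <<'E'
from h import *
print(angle([((165,135,-6),(202,210)),((165,135,6),(202,205))]),get_obs()['t'])
E
```

```text
(np.float64(1.6442395769153413), array([-1.7,  0.7, -2.4, -0.3])) 21.325
```

The door is already at about 1.64 rad and sinking, so I'll leave sideways now.

Emit:
move_arm(steps=[{"fingers": 0, "translation": [-5, -35, 45], "turn": 0}, {"fingers": 0, "translation": [-5, -55, 25], "turn": 0}, {"fingers": 0, "translation": [0, -40, 40], "turn": 0}, {"fingers": 0, "translation": [0, -20, 50], "turn": 0}, {"fingers": 30, "translation": [0, 0, 50], "turn": 0}, {"fingers": 30, "translation": [0, 0, 0], "turn": 0}, {"fingers": 30, "translation": [0, 0, 0], "turn": 0}, {"fingers": 30, "translation": [0, 0, 0], "turn": 0}, {"fingers": 30, "translation": [0, 0, 0], "turn": 0}, {"fingers": 30, "translation": [0, 0, 0], "turn": 0}])

```text
t: 22.58
eef_pos: [0.4469, -0.2387, 0.2978]
tool_rot: [-0.0, 1.0, -0.002, -0.001]
contact_force: [-0.3, -0.1, -0.1]
gripper_width: 0.352
```

```bash
python3 - <<'E'
from h import *
o=get_obs();print({k:np.round(v,3) for k,v in o.items() if k in('t','eef_pos','contact_force','gripper_width')})
im=read_camera('side');cv2.imwrite('pics/s21.png',cv2.resize(im[130:310,180:420],None,fx=3,fy=3,interpolation=cv2.INTER_CUBIC))
im=read_camera('top');cv2.imwrite('pics/t21.png',cv2.resize(im[130:310,200:440],None,fx=3,fy=3,interpolation=cv2.INTER_CUBIC))
print([(x['xy'],x['conf']) for x in place_of('top','bar')])
print([(x['xy'],x['conf']) for x in place_of('side','bar')])
for t in(1.1,1.15,1.2): print(t,proj('side',W(dpt(t,130,0,41))),proj('top',W(dpt(t,130,0,41))),W(dpt(t,130,0,41)))
E
```

```text
{'t': np.float64(22.575), 'eef_pos': array([ 0.447, -0.239,  0.298]), 'contact_force': array([-0.274, -0.081, -0.132]), 'gripper_width': np.float64(0.352)}
[([280.2, 233.7], 0.76)]
[([269.3, 215.1], 0.77), ([280.2, 257.1], 0.59)]
1.1 [[270.2869975  217.09888785]] [[278.75654204 235.16386647]] [[0.48752379 0.08187858 0.27522693]]
1.15 [[269.87351365 213.83522965]] [[278.72330647 232.51730817]] [[0.49289069 0.0819548  0.27942614]]
1.2 [[269.46397306 210.5481556 ]] [[278.70704005 229.79326905]] [[0.49846074 0.0820339  0.28335184]]
```

View pics/s21.png

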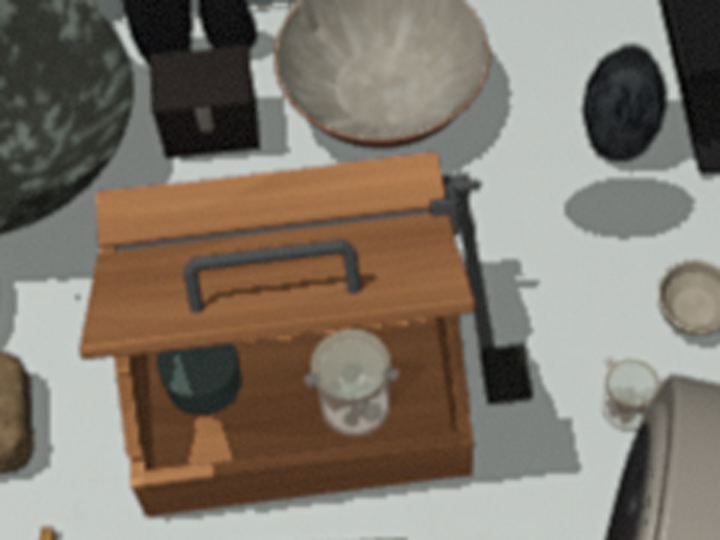

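View pics/t21.png

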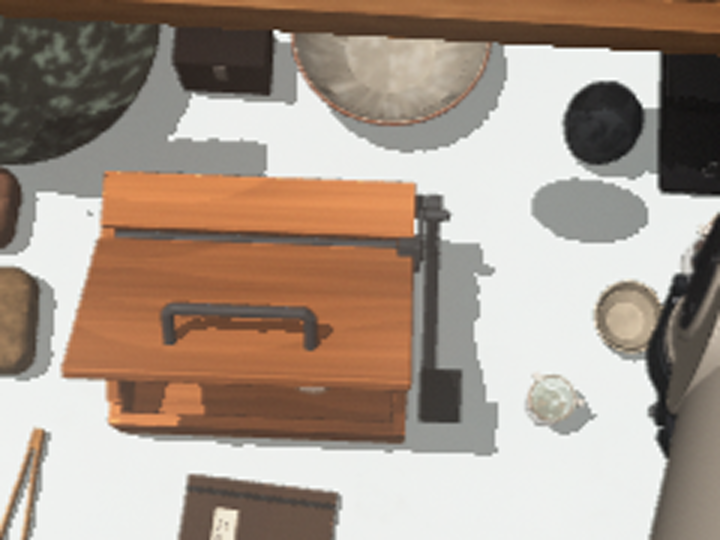

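Emit:
move_arm(steps=[{"fingers": 26, "translation": [6, 40, 25], "turn": 0}, {"fingers": 26, "translation": [6, 46, 20], "turn": 0}, {"fingers": 26, "translation": [6, 47, 0], "turn": 0}, {"fingers": 26, "translation": [6, 47, 0], "turn": 0}, {"fingers": 26, "translation": [6, 47, 0], "turn": 0}, {"fingers": 26, "translation": [6, 47, 0], "turn": 0}, {"fingers": 26, "translation": [7, 46, 0], "turn": 0}, {"fingers": 26, "translation": [0, 0, -20], "turn": 0.01}, {"fingers": 26, "translation": [0, 0, 0], "turn": 0}])

```text
t: 23.9
eef_pos: [0.4892, 0.081, 0.3222]
tool_rot: [0.0, 1.0, 0.003, -0.001]
contact_force: [-0.3, -1.7, -0.3]
gripper_width: 0.304
```

```bash
python3 - <<'E'
from h import *
o=get_obs();print({k:np.round(v,3) for k,v in o.items() if k in('t','eef_pos','contact_force','gripper_width','tool_rot')})
cv2.imwrite('pics/w22.png',read_camera('wrist'))
for t in(1.1,1.15): print(proj('wrist',W(dpt(t,130,0,41))))
E
```

```text
{'t': np.float64(23.9), 'eef_pos': array([0.489, 0.081, 0.322]), 'tool_rot': array([ 0.   ,  1.   ,  0.003, -0.001]), 'contact_force': array([-0.297, -1.65 , -0.312]), 'gripper_width': np.float64(0.304)}
[[320.74197759 265.29940755]]
[[330.741821   267.90133408]]
```

View pics/w22.png

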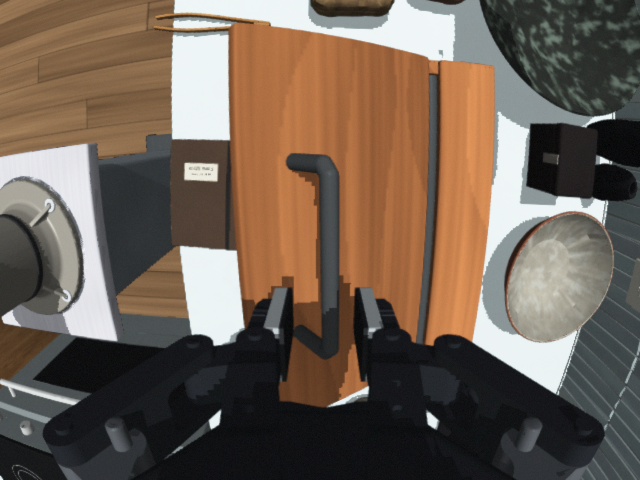

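Emit:
move_arm(steps=[{"fingers": 26, "translation": [3, 0, -30], "turn": 0}, {"fingers": 26, "translation": [0, 0, -28], "turn": 0}, {"fingers": 26, "translation": [0, 0, 0], "turn": 0}, {"fingers": 0, "translation": [0, 0, 0], "turn": 0}, {"fingers": 0, "translation": [0, 0, 0], "turn": 0}, {"fingers": 0, "translation": [0, 0, 0], "turn": 0}], newtons=40)

```text
t: 24.7
eef_pos: [0.4932, 0.0809, 0.2668]
tool_rot: [0.0, 1.0, 0.002, 0.0]
contact_force: [-4.9, -2.4, 6.8]
gripper_width: 0.101
```

```bash
python3 - <<'E'
from h import *
o=get_obs();print({k:np.round(v,3) for k,v in o.items() if k in('t','eef_pos','contact_force','gripper_width','tool_rot')})
cv2.imwrite('pics/w23.png',read_camera('wrist'))
t=np.linspace(1.14,0,11)-np.pi/6
x=-130*np.cos(t)+41*np.sin(t);z=130*np.sin(t)+41*np.cos(t)
print(np.c_[np.diff(x),np.diff(z)].round(0).tolist(),x[-1]-x[0],z[-1]-z[0])
E
```

```text
{'t': np.float64(24.7), 'eef_pos': array([0.493, 0.081, 0.267]), 'tool_rot': array([0.   , 1.   , 0.002, 0.   ]), 'contact_force': array([-4.9  , -2.414,  6.796]), 'gripper_width': np.float64(0.101)}
[[-12.0, -10.0], [-11.0, -11.0], [-9.0, -12.0], [-8.0, -13.0], [-6.0, -14.0], [-5.0, -15.0], [-3.0, -15.0], [-1.0, -15.0], [1.0, -16.0], [2.0, -15.0]] -50.71015686016614 -138.1008075107341
```

View pics/w23.png

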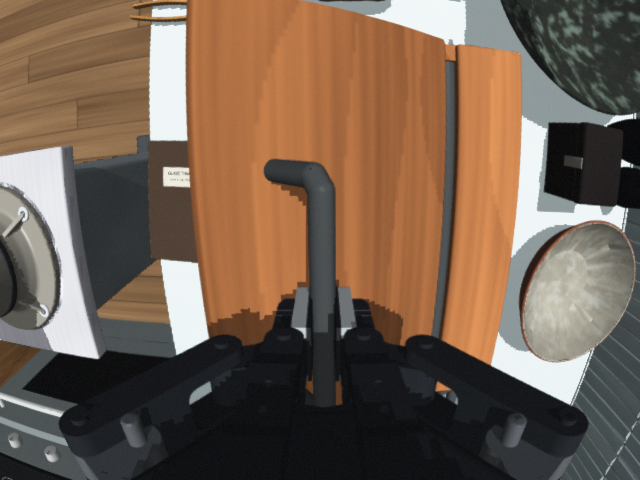

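Emit:
move_arm(steps=[{"fingers": 0, "translation": [-12, 0, -10], "turn": 0}, {"fingers": 0, "translation": [-11, 0, -11], "turn": 0}, {"fingers": 0, "translation": [-9, 0, -12], "turn": 0}, {"fingers": 0, "translation": [-8, 0, -13], "turn": 0}, {"fingers": 0, "translation": [-6, 0, -14], "turn": 0}, {"fingers": 0, "translation": [-5, 0, -15], "turn": 0}, {"fingers": 0, "translation": [-3, 0, -15], "turn": 0}, {"fingers": 0, "translation": [-1, 0, -15], "turn": 0}, {"fingers": 0, "translation": [1, 0, -16], "turn": 0}, {"fingers": 0, "translation": [2, 0, -14], "turn": 0}])

```text
t: 26.0
eef_pos: [0.4407, 0.0804, 0.1297]
tool_rot: [0.0, 1.0, 0.002, -0.0]
contact_force: [-0.2, -6.0, 5.8]
gripper_width: 0.093
```

Emit:
move_arm(steps=[{"fingers": 0, "translation": [0, 0, 0], "turn": 0}, {"fingers": 0, "translation": [0, 0, -2], "turn": 0}])

```text
t: 26.25
eef_pos: [0.441, 0.0804, 0.1281]
tool_rot: [0.0, 1.0, 0.002, -0.0]
contact_force: [0.4, -5.9, 6.5]
gripper_width: 0.096
```

```bash
python3 - <<'E'
from h import *
o=get_obs();print({k:np.round(v,3) for k,v in o.items() if k in('t','eef_pos','contact_force','gripper_width','tool_rot')})
im=read_camera('side');cv2.imwrite('pics/s24.png',im)
E
```

```text
{'t': np.float64(26.25), 'eef_pos': array([0.441, 0.08 , 0.128]), 'tool_rot': array([ 0.   ,  1.   ,  0.002, -0.   ]), 'contact_force': array([ 0.446, -5.853,  6.489]), 'gripper_width': np.float64(0.096)}
```

View pics/s24.png

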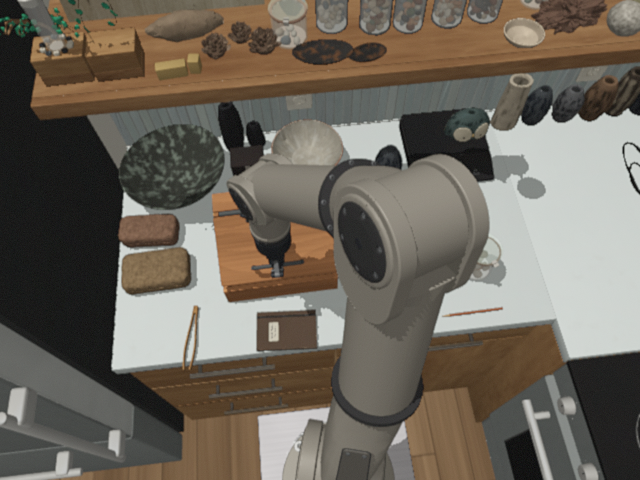

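Emit:
move_arm(steps=[{"fingers": 0, "translation": [0, 0, -3], "turn": 0}, {"fingers": 0, "translation": [0, 0, -3], "turn": 0}, {"fingers": 0, "translation": [0, 0, 0], "turn": 0}])

```text
t: 26.68
eef_pos: [0.4419, 0.0805, 0.1237]
tool_rot: [0.001, 1.0, 0.002, 0.001]
contact_force: [-3.2, -6.9, 21.5]
gripper_width: 0.097
```

Emit:
move_arm(steps=[{"fingers": 26, "translation": [0, 0, 4], "turn": 0}, {"fingers": 26, "translation": [0, 0, 0], "turn": 0}, {"fingers": 26, "translation": [0, 0, 20], "turn": 0}, {"fingers": 26, "translation": [0, 0, 45], "turn": 0}, {"fingers": 0, "translation": [0, 0, 35], "turn": 0}, {"fingers": 0, "translation": [20, -50, 10], "turn": 0}, {"fingers": 0, "translation": [20, -50, 0], "turn": 0}, {"fingers": 0, "translation": [0, -60, 0], "turn": 0}, {"fingers": 0, "translation": [0, -60, 0], "turn": 0}, {"fingers": 0, "translation": [0, -60, 0], "turn": 0}])

```text
t: 27.92
eef_pos: [0.4808, -0.2001, 0.2359]
tool_rot: [-0.0, 1.0, 0.003, -0.0]
contact_force: [0.7, 0.6, 1.2]
gripper_width: 0.002
```

```bash
python3 - <<'E'
from h import *
o=get_obs();print({k:np.round(v,3) for k,v in o.items() if k in('t','eef_pos','contact_force','gripper_width','tool_rot')})
im=read_camera('side');cv2.imwrite('pics/s25f.png',im);a=cv2.imread('pics/side0.png')
cv2.imwrite('pics/s25.png',np.vstack([cv2.resize(i[190:310,190:390],None,fx=2.5,fy=2.4) for i in(im,a)]))
tm=read_camera('top');cv2.imwrite('pics/t25f.png',tm)
t0=cv2.imread('pics/top0.png')
for n,(i,j) in dict(side=(im,a),top=(tm,t0)).items():
    s=(slice(180,310),slice(200,345)) if n=='side' else (slice(180,285),slice(225,345))
    d=cv2.absdiff(i,j).max(2)[s]; print(n,(d>25).sum(), np.argwhere(d>25).mean(0) if (d>25).any() else '')
cv2.imwrite('pics/d25.png',np.vstack([cv2.resize(cv2.absdiff(im,a)[190:310,190:390],None,fx=3,fy=2.4)*3,cv2.resize(cv2.absdiff(tm,t0)[180:290,220:420],None,fx=3,fy=2.4)*3]))
E
```

```text
{'t': np.float64(27.925), 'eef_pos': array([ 0.481, -0.2  ,  0.236]), 'tool_rot': array([-0.   ,  1.   ,  0.003, -0.   ]), 'contact_force': array([0.717, 0.578, 1.205]), 'gripper_width': np.float64(0.002)}
side 335 [98.89850746 77.82985075]
top 259 [85.92664093 54.43243243]
```

View pics/s25.png

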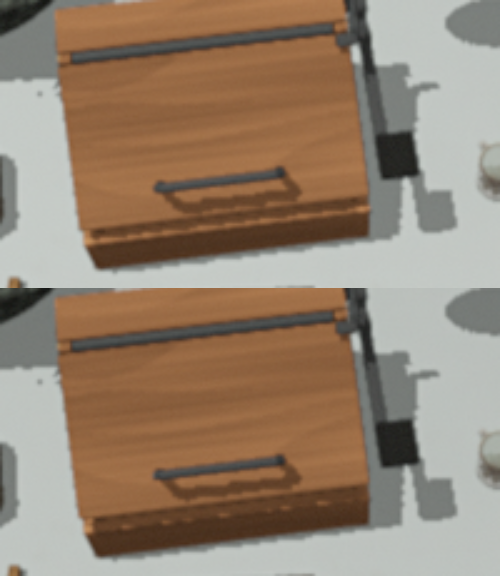

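View pics/d25.png

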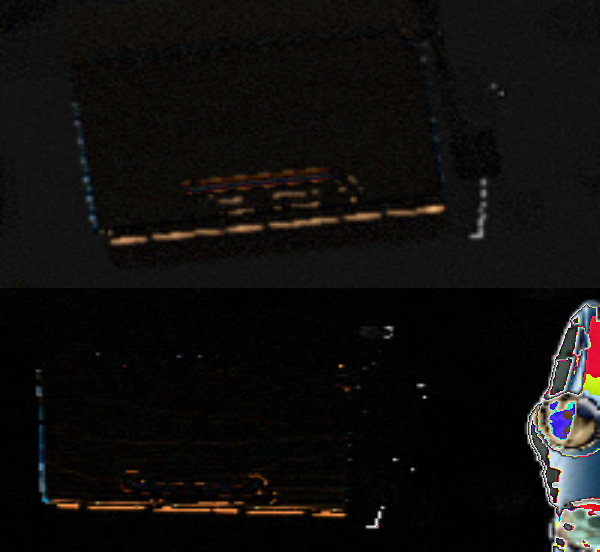

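The difference to the start picture is about 1 px at the lip, so the door is not quite home. I'll press it down with closed fingers beside the bar.

Emit:
move_arm(steps=[{"fingers": 0, "translation": [-10, 47, 0], "turn": 0}, {"fingers": 0, "translation": [-10, 48, 0], "turn": 0}, {"fingers": 0, "translation": [-10, 48, -10], "turn": 0}, {"fingers": 0, "translation": [-10, 47, -26], "turn": 0}, {"fingers": 0, "translation": [0, 0, -45], "turn": 0}, {"fingers": 0, "translation": [0, 0, -40], "turn": 0}, {"fingers": 0, "translation": [0, 0, -8], "turn": 0}, {"fingers": 0, "translation": [0, 0, -6], "turn": 0}, {"fingers": 0, "translation": [0, 0, 0], "turn": 0}])

```text
t: 29.15
eef_pos: [0.4414, -0.0084, 0.1024]
tool_rot: [-0.0, 1.0, 0.002, 0.0]
contact_force: [-3.0, 1.8, 1.5]
gripper_width: 0.001
```

Emit:
move_arm(steps=[{"fingers": 0, "translation": [0, 0, -4], "turn": 0}, {"fingers": 0, "translation": [0, 0, -3], "turn": 0}, {"fingers": 0, "translation": [0, 0, 0], "turn": 0}])

```text
t: 29.52
eef_pos: [0.4425, -0.0083, 0.1003]
tool_rot: [0.002, 1.0, 0.002, 0.001]
contact_force: [-24.6, -0.1, 73.5]
gripper_width: 0.003
```

Emit:
move_arm(steps=[{"fingers": 0, "translation": [0, 0, 5], "turn": 0}, {"fingers": 0, "translation": [0, 0, 10], "turn": 0}, {"fingers": 0, "translation": [0, 0, 50], "turn": 0}, {"fingers": 0, "translation": [0, 0, 50], "turn": 0}, {"fingers": 0, "translation": [10, -55, 20], "turn": 0}, {"fingers": 0, "translation": [15, -55, 0], "turn": 0}, {"fingers": 0, "translation": [15, -50, 0], "turn": 0}, {"fingers": 0, "translation": [0, -40, 0], "turn": 0}, {"fingers": 0, "translation": [0, 0, 0], "turn": 0}])

```text
t: 30.65
eef_pos: [0.4809, -0.213, 0.2298]
tool_rot: [0.0, 1.0, -0.001, 0.0]
contact_force: [-0.4, -0.1, -0.3]
gripper_width: -0.001
```

```bash
python3 - <<'E'
from h import *
o=get_obs();print({k:np.round(v,3) for k,v in o.items() if k in('t','eef_pos','contact_force','joint_vel')})
im=read_camera('side');a=cv2.imread('pics/side0.png')
tm=read_camera('top');t0=cv2.imread('pics/top0.png')
for n,(i,j) in dict(side=(im,a),top=(tm,t0)).items():
    s=(slice(180,310),slice(200,345)) if n=='side' else (slice(180,285),slice(225,345))
    d=cv2.absdiff(i,j).max(2)[s]; print(n,(d>25).sum())
cv2.imwrite('pics/s26f.png',im)
cv2.imwrite('pics/d26.png',np.vstack([cv2.resize(cv2.absdiff(im,a)[190:310,190:390],None,fx=3,fy=2.4)*3,cv2.resize(cv2.absdiff(tm,t0)[180:290,220:420],None,fx=3,fy=2.4)*3]))
E
```

```text
{'t': np.float64(30.65), 'joint_vel': array([-0.037, -0.019, -0.064,  0.031, -0.025, -0.001, -0.029]), 'eef_pos': array([ 0.481, -0.213,  0.23 ]), 'contact_force': array([-0.414, -0.147, -0.277])}
side 343
top 262
```

View pics/d26.png

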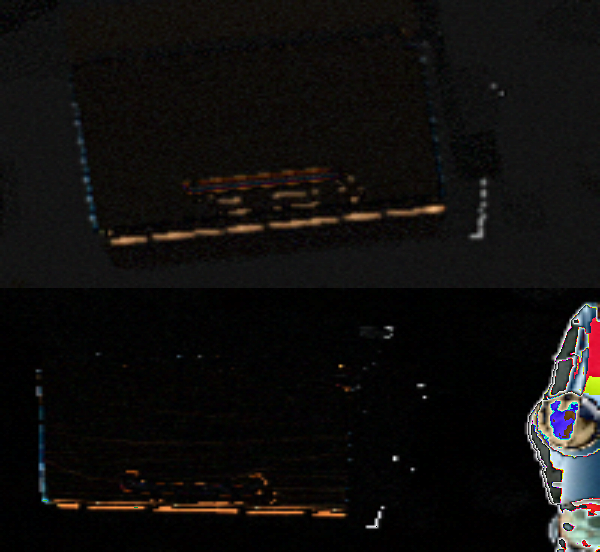

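View pics/s26f.png

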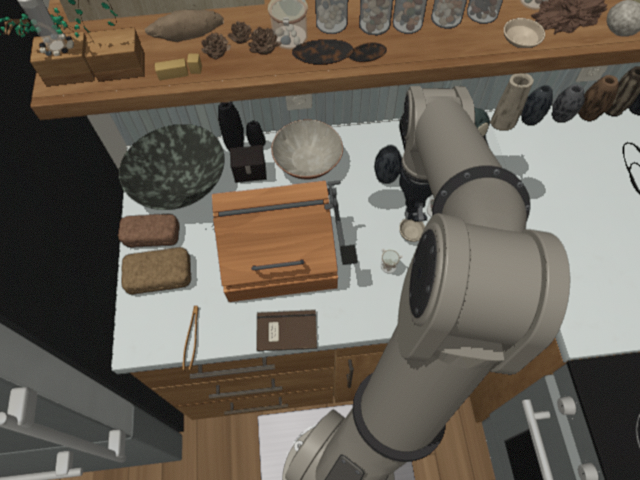

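```bash
python3 - <<'E'
from h import *
k=calibration('side')
def barrow(f):
    g=cv2.cvtColor(cv2.imread(f),cv2.COLOR_BGR2GRAY).astype(float)
    out=[]
    for c in (262,270,280,290,298):
        col=110-g[255:280,c-1:c+2].mean(1); 
        i0=np.argmax(col); w=np.clip(col[i0-3:i0+4]-col[i0-3:i0+4].min(),0,None);out.append(255+i0-3+(w*np.arange(7)).sum()/w.sum())
    return np.round(out,2)
print(barrow('pics/side0.png'),barrow('pics/s26f.png'),barrow('pics/s25f.png'))
for t in (0,.02,.04,.06): print(t,proj('side',W(dpt(t,130,0,41)),k),proj('side',W(dpt(t,165,0,-6)),k))
E
python3 - <<'E'
import cv2,numpy as np
a=cv2.imread('pics/side0.png')[255:305,215:345];b=cv2.imread('pics/s26f.png')[255:305,215:345]
cv2.imwrite('pics/cmp.png',np.vstack([cv2.resize(x,None,fx=6,fy=6,interpolation=cv2.INTER_NEAREST) for x in(a,b)]))
E
```

```text
[266.6  265.56 264.48 263.38 262.28] [267.32 266.31 265.1  263.65 262.55] [267.31 266.29 265.14 263.66 262.53]
0 [[277.80308585 265.02764487]] [[280.16590132 278.22166476]]
0.02 [[277.72542438 264.75079874]] [[280.13693866 278.41425428]]
0.04 [[277.64487251 264.44911539]] [[280.10440343 278.57965019]]
0.06 [[277.56144707 264.12256731]] [[280.0682803  278.71757247]]
```

View pics/cmp.png

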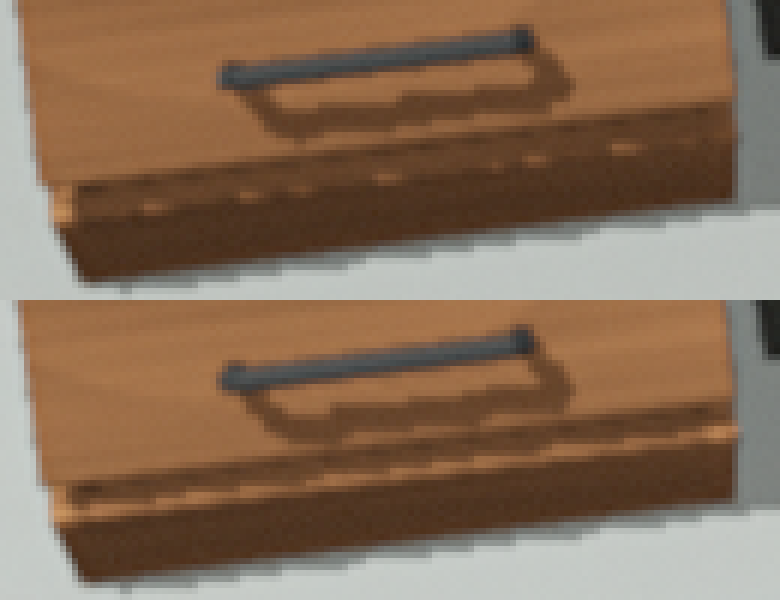

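The bar row rose by about 0.5 px against the start, and the model puts that towards shut. So the door is now more closed than at the start, where it stood slightly ajar, and it sits on a firm stop. Handing in.

```bash
python3 -c "
from station import *
o=get_obs();print(o['t'],o['contact_force'],abs(o['joint_vel']).max())
print(hand_in())"
```

```text
30.75 [0.17715492 1.35099365 0.22111021] 0.022524199187694383
the job is handed in; nothing more can be done
None
```

I put the jar away in the locker and shut the door, and handed the job in at about 31 s. No verdict was reported.

**Door open:** I raised the flap by its bar to about 1.15 rad, then pushed it from in front to its end stop. With the hand off, it stood at about 2.2 rad.

**Jar:** I placed the middle-sized jar in the bay about 18 mm forward of the suggested point. At x ≈ -35 mm in the locker frame it is inside the -45 mm limit. I moved it forward because the gripper touched the locker's fixed top or door on the way down, at about 7 N. In the last view inside, the jar stood upright and the tin was undisturbed.

**Door shut:** I pressed the lever, and the door was at about 1.64 rad when I let the paddle go. It came to rest near 1.14 rad, and I brought it down by the bar at about 1 rad/s.

**Last checks:**
- **Disagreement:** the first comparison with the start picture differed by about 1 px at the lip, which I read as not quite shut, so I pressed the door down. The wrist force reached about 77 N on the fingers and nothing moved. The shift turned out to be towards shut, so the door had started about 0.04 rad ajar and is now on its stop.
- **Lever and surroundings:** the lever is up, and the other things showing in the last views looked where they were. The arm hid some of them.
- **Hand:** it is clear of everything.
- **Not checked:** the jar and tin could not be seen once the door was shut.

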